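# Rebuild the coolers on two circuit boards

### The arm

A 6-joint arm with a two-finger parallel gripper is mounted at the origin on the work surface. World frame = base frame: x ahead of the robot, y to its left, z up, the work surface at z = 0. Lengths are in mm, angles in degrees, forces in N, time in s.
With the tool pointing down it reaches from about 300 to 850 mm from the base axis. Payload 4.2 kg.
Tool frame: the origin (TCP) lies between the finger pads; the fingertips stand 8 mm ahead of it and the grasp point (between the pads) lies 11 mm behind it; x points along the fingers, y is the direction in which the jaws open and shut, and the axes are right-handed (so a half turn about x gives the same grasp; the last joint's range is limited). The gripper opens to 91 mm and grips with 3 to 60 N. Pads are 32 mm wide; open, the fingers measure 118 mm over their backs; the gripper's body (76 mm by 178 mm) begins 60 mm behind the grasp point.
Start: joints at [65.89, 18.312, 89.639, -0, 72.044, -1.146], TCP at [224.343, 529.446, 221.976] pointing down, gripper open.
Joint ranges: [-177.97, 177.97], [-48.28, 115.42], [12.27, 149.76], [-77.06, 257.06], [2.81, 150.46], [-146.56, 146.56]. Speed limits (degrees/s): [147.25, 147.25, 180, 180, 180, 180].

### API

Orientations are given as [roll, pitch, yaw] about the fixed x, y, z axes, in that order (R = Rz(yaw) Ry(pitch) Rx(roll)).
In Python, from workcell import env gives the robot as it stands.
- The arm moves only by the tool arm_command, never from a script. Its arguments are lists of equal length, an entry for each row: "slide": the shift along the tool's x, y, z in cm, a list of three; "turn": the turn, a rotation vector about the tool's x, y, z in rad, a list of three; "grip": the closure in counts, from 0 (fully open) to 255 (shut). A call has 1 to 20 rows; each row is the pose to reach, as a shift and turn from the pose commanded when the call began, along the tool's axes at that moment; what a row does not reach only later rows make up. A row lasts 1/12 s, in which the tool goes at most 41.7 mm and 7.16 degrees, less where a joint would pass 70% of its speed; a pose out of reach is approached as far as the arm can. A call with a gripper value outside its range is refused whole. The fingers move at their own pace and stop on an object; "newtons" is the grip in N (left out, the last holds). Time passes only in rows, so rows that repeat a pose let the fingers close. It gives the time, the measured TCP pose, the force and the opening at its end, in the units of the state.
- env.state(): the state, without advancing time (a new reading comes with each control period).
- env.grab_frame(name): name is "scene" or "side" or "wrist"; returns (picture, depth): 420x560x3 uint8, red, green, blue; 420x560 float32, mm along the optical axis (not along the pixel's ray), 0 where there is no reading.
- env.calibration(name): a dict with "K" (3x3 intrinsics, pixels), "k1" (the pictures are not rectified: a ray, as slopes to the right and down, at radius r is drawn at 1 + k1 r^2 times it, then the intrinsics apply), "camera_from_world" (4x4, takes a point from world to camera coordinates); the wrist camera has in their place "T_tool_cam" (4x4, takes a point from camera to tool coordinates, whose origin is the TCP and whose axes are the tool frame's). Camera axes: x right, y up, looking along -z (the intrinsics and any distortion apply to the point x, -y, -z); pixel columns grow to the right and rows downward; lengths in mm; the calibration is good to about 2 mm. A picture is of the moment at which its call begins: read the wrist's pose just before it. calibration takes no time and is no camera call.
- env.job_done(): hands the job in, once; it reports no verdict.
Trained networks look in the newest picture that a camera, given by its name, has taken for a name from the list of things; names that differ only in an ending like _2 or _b are one class to them, and where a whole thing is asked for, a point or a joint stands for the part that bears it (a point fixed in the world has none). Each returns a list of dicts, best first, with "p" (0 to 1); they miss things now and then, are a little off and sometimes report something else, mostly with a low value. They report only what shows in the picture. A call takes as long as a camera call.
- env.search_frame(camera, label): "point" ([x, y, z] in mm, in world coordinates, good to about 4 mm: the middle of the surface that is visible of it).
The state is a dict: "time_s": time; "qpos": joint angles; "qvel": joint speeds; "effort": joint torques, N m; "ee_pos": TCP position; "ee_rot": TCP orientation; "force": force on the tool from outside, world axes, zero at the start; "torque": the same for the moment, N m; "gripper_width": finger opening in mm.
Only numpy, scipy, OpenCV 4.12 (cv2) and the standard library are available. Lean on these libraries where they do the work, as an engineer would, in place of code of your own. Each camera call takes 0.05 s, during which the arm holds its last target.

### The job

Put the coolers back on the two circuit boards, working from the bottom up and finishing the large board first: on the large board's chip lay the copper block, then the large heat sink, then the large fan; after that, on the small board's chip stand the small heat sink and then the small fan. Each part sits flat, well centred on the one below and with its sides parallel to it, fins up. Leave the bit rack, the phone shell and the screw dish where they are.

Things in the scene. Friction and masses are not known exactly. Their poses are not given: they have to be found in the camera images.
- large_board_chip (a point): Centre of the top of the chip amid the LARGE circuit board: a bare steel square, 36 mm wide, its top 18 mm above the table. The board is fixed, green, 150 x 150 mm, surface 11 mm above the table, on a black base 162 mm square. Parts within 55 mm of the chip's centre reach 13 mm, edge connectors 23 mm above the table. x, y along the board's sides, z up. It may lie left or right.
- small_board_chip (a point): Centre of the top of the chip amid the SMALL circuit board: a bare steel square, 28 mm wide, its top 18 mm above the table. The board is fixed, green, 110 (x) x 90 (y) mm, surface 11 mm above the table, on a black base 122 x 102 mm; its low connectors reach 16 mm above the table. x, y along the board's sides, z up. It may lie left or right.
- copper_mid (a point): Centre (half-way up, 6 mm above its underside) of the loose copper block: a plain solid square plate 44 x 44 mm, 12 mm thick, about 0.2 kg, lying flat. Axes x and y along its sides, z up. Turning it by a quarter turn about the vertical makes no difference.
- large_sink_mid (a point): Centre (half-way up, 15 mm above its underside) of the loose large heat sink: bare aluminium, 60 x 60 mm, 30 mm tall, a 6 mm base plate with ten thin upright fins running along its x axis; about 0.14 kg, standing fins up. Axes x and y along its sides, z up. It can be gripped across either pair of sides. Turning it by a quarter turn about the vertical makes no difference.
- large_fan_mid (a point): Centre (half-way up, 10 mm above its underside) of the loose large fan: black square plastic frame 60 x 60 mm, 20 mm thick, with a round 50 mm opening, grey hub and blades; about 0.07 kg, lying flat. Axes x and y along its sides, z up. Turning it by a quarter turn about the vertical makes no difference.
- small_sink_mid (a point): Centre (half-way up, 12 mm above its underside) of the loose small heat sink: bare aluminium, 40 x 40 mm, 24 mm tall, a 6 mm base plate with seven thin upright fins running along its x axis; about 0.06 kg, standing fins up. Axes x and y along its sides, z up. It can be gripped across either pair of sides. Turning it by a quarter turn about the vertical makes no difference.
- small_fan_mid (a point): Centre (half-way up, 10 mm above its underside) of the loose small fan: black square plastic frame 40 x 40 mm, 20 mm thick, with a round 31 mm opening, grey hub and blades; about 0.03 kg, lying flat. Axes x and y along its sides, z up. Turning it by a quarter turn about the vertical makes no difference.
- bit_rack_mid (a point): Bystander, leave alone: centre of a loose black rack of screwdriver bits, 75 (x) x 50 (y) mm, 14 mm tall, with two rows of steel bits standing up to 26 mm above the table; the point is 7 mm above its underside. It lies between the two boards.
- phone_mid (a point): Bystander, leave alone: centre of a loose opened phone shell, a dark slab 145 (x) x 70 (y) mm, 9 mm thick; the point is 4.5 mm above its underside. It lies at the left end of the work.
- screw_dish_mid (a point): Bystander, leave alone: centre of a loose round open steel dish of small brass screws, 68 mm across the rim, 28 mm tall; the point is 14 mm above its underside. It lies at the right end of the work.

How it is judged:
By the outcome, as a careful person would: the job done as asked, in the order asked, and still so for the second after the job is handed in, with the robot touching nothing.
It also fails if it takes over 118 s, if anything falls off the work surface, if the arm or the gripper's body presses on something with over 40 N, if the wrist force passes 120 N, or if a joint passes its speed limit or range.

## Working session

There is one attempt and no reset: what is moved stays moved. The work goes in short steps, Python scripts to look and compute and a tool call to move; the robot and the scene stay as the last step left them, time stands still between calls to the robot, and variables do not carry over. Pictures are saved under pics/ and viewed, and the job is handed in when it is done.

Besides the shell and the picture viewer there is one more tool, called after "Emit:" by a JSON object that holds its "name" and its "arguments". arm_command: Moves the arm, as the interface text tells. Its arguments: {"type":"object","properties":{"slide":{"type":"array","items":{"type":"array","items":{"type":"number"}}},"turn":{"type":"array","items":{"type":"array","items":{"type":"number"}}},"grip":{"type":"array","items":{"type":"number"}},"newtons":{"type":"number"}},"required":["slide","turn","grip"]}

```bash
ls; mkdir -p pics; python3 - <<'E'
from workcell import env
import cv2,numpy as np
s=env.state(); print(s)
for n in ["scene","side","wrist"]:
    im,d=env.grab_frame(n); cv2.imwrite(f"pics/{n}0.png",im[:,:,::-1]); np.save(f"pics/{n}0.npy",d)
    print(n,env.calibration(n))
print(env.state()["time_s"])
E
```

```text
pics
{'time_s': 0.0, 'qpos': array([ 6.58894776e+01,  1.83513425e+01,  8.97069188e+01,  4.15433033e-04,
        7.20436708e+01, -1.14650743e+00]), 'qvel': array([ 0.02587273, -0.0397294 ,  0.0334274 , -0.08966747, -0.01098408,
       -0.04876638]), 'effort': array([-6.81897618e-04, -4.12478936e+01, -2.31966662e+01,  7.25296210e-02,
        4.58408170e-02, -1.55895227e-04]), 'ee_pos': array([224.13800257, 528.97744235, 221.11979026]), 'ee_rot': array([ -91.36851783,   89.89806713, -114.33266119]), 'force': array([-0.21205754,  0.1261853 , -0.5165066 ]), 'torque': array([-0.02407785,  0.0080794 ,  0.00476425]), 'gripper_width': 91.34273536713077}
scene {'K': array([[453.24596561,   0.        , 283.39569442],
       [  0.        , 453.24596561, 207.49718536],
       [  0.        ,   0.        ,   1.        ]]), 'k1': -0.06421530547456954, 'camera_from_world': array([[ 5.09013812e-01,  8.60751410e-01, -3.45671942e-03,
        -2.65292183e+02],
       [-4.64063589e-01,  2.77806414e-01,  8.41111516e-01,
         2.14010870e+02],
       [ 7.24948222e-01, -4.26533241e-01,  5.40850690e-01,
  
[... 523 characters left out ...]
.74808330e-01,  6.23434704e-01,
        -1.21651775e+03],
       [ 0.00000000e+00,  0.00000000e+00,  0.00000000e+00,
         1.00000000e+00]])}
wrist {'K': array([[351.75427145,   0.        , 278.17692457],
       [  0.        , 351.75427145, 209.62351664],
       [  0.        ,   0.        ,   1.        ]]), 'k1': -0.07410693095143221, 'T_tool_cam': array([[-5.04903034e-04,  2.45824012e-01, -9.69314345e-01,
        -1.62174692e+02],
       [ 9.99999476e-01,  9.86838867e-04, -2.70618176e-04,
        -2.24964932e-01],
       [ 8.90032625e-04, -9.69313975e-01, -2.45824381e-01,
        -7.00636476e+01],
       [ 0.00000000e+00,  0.00000000e+00,  0.00000000e+00,
         1.00000000e+00]])}
0.15
```

View pics/scene0.png

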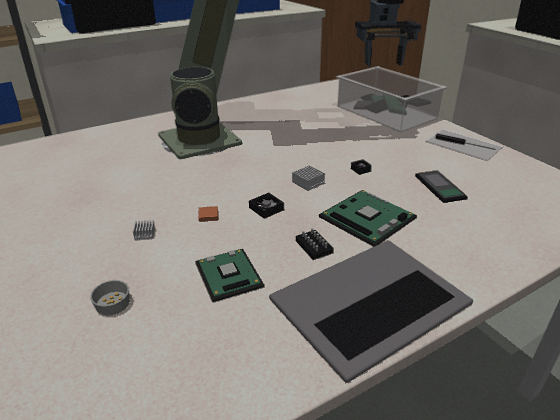

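View pics/side0.png

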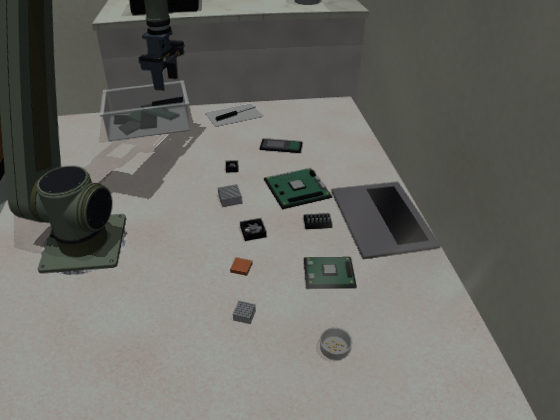

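View pics/wrist0.png

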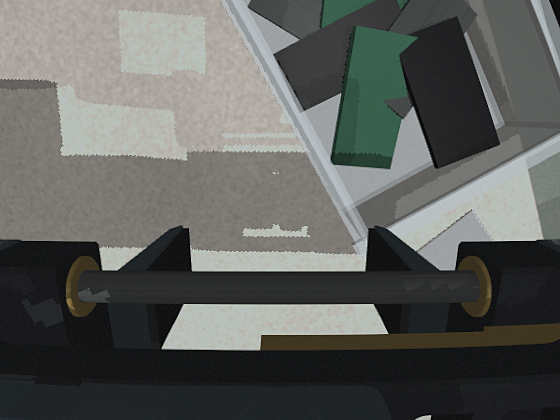

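```bash
python3 - <<'E'
from workcell import env
import numpy as np
from scipy.spatial.transform import Rotation as R
np.set_printoptions(precision=3,suppress=True)
L="large_board_chip small_board_chip copper_mid large_sink_mid large_fan_mid small_sink_mid small_fan_mid bit_rack_mid phone_mid screw_dish_mid".split()
for l in L:
    for c in ["side","scene"] if 'mid' in l and 'phone' not in l else ["side"]:
        r=env.search_frame(c,l)
        print(l,c,[(np.round(a["point"],1),round(a["p"],2)) for a in r[:3]])
s=env.state();print(s["time_s"],s["ee_pos"],s["ee_rot"]); 
print(R.from_euler("xyz",s["ee_rot"],degrees=True).as_matrix())
E
```

```text
large_board_chip side [(array([610.8, 158.2,   9.8]), 0.6)]
small_board_chip side [(array([ 629.9, -202. ,    6.5]), 0.64)]
copper_mid side [(array([ 416.3, -150.2,   14.1]), 0.62)]
copper_mid scene [(array([ 425.9, -147.3,   12.7]), 0.77)]
large_sink_mid side [(array([408.6, 124.8,  29.2]), 0.55)]
large_sink_mid scene [(array([420.2, 134.3,  27.3]), 0.6)]
large_fan_mid side [(array([461. , -16.5,  13.1]), 0.97)]
large_fan_mid scene [(array([470.4, -14. ,  13.1]), 0.94), (array([650.9,  -1.9,  16.9]), 0.64)]
small_sink_mid side [(array([ 408.4, -302.1,   18.4]), 0.74)]
small_sink_mid scene [(array([ 424. , -293.4,   16.8]), 0.82), (array([610.2, 413.6,   9.2]), 0.67)]
small_fan_mid side []
small_fan_mid scene [(array([427.7, 297.1,  16.4]), 0.54), (array([647.5,  -4.3,  19.4]), 0.24)]
bit_rack_mid side [(array([641.6,  -6.4,  12.1]), 0.75), (array([ 418.6, -150.9,   14.5]), 0.68)]
bit_rack_mid scene [(array([649. ,  -2. ,  17.5]), 0.76), (array([610.6, 412.4,  11.7]), 0.25)]
phone_mid side [(array([602.5, 409. ,   7.5]), 0.9)]
screw_dish_mid side [(array([ 597.6, -400.1,    9.3]), 0.93)]
screw_dish_mid scene [(array([ 591.1, -403.1,   15.5]), 0.61)]
1.0 [224.35  529.439 221.98 ] [76.026 89.994 53.061]
[[ 0.     0.39   0.921]
 [ 0.     0.921 -0.39 ]
 [-1.     0.     0.   ]]
```

```bash
cat > h.py <<'E'
import numpy as np, cv2, json, os, math
from scipy.spatial.transform import Rotation as R
np.set_printoptions(precision=2,suppress=True)
F='cmd.json'
def load():
    return json.load(open(F)) if os.path.exists(F) else dict(p=[224.343,529.446,221.976],a=67.036)
def save(p,a): json.dump(dict(p=list(map(float,p)),a=float(a)),open(F,'w'))
def Rt(a):
    c,s=math.cos(math.radians(a)),math.sin(math.radians(a))
    return np.array([[0,c,s],[0,s,-c],[-1,0,0]])
def plan(wps):
    """wps: list of (x,y,z,a) -> slide cm, turn x rad, rows needed"""
    c=load(); p0=np.array(c['p']); R0=Rt(c['a']); prev=p0;pa=c['a']; tot=0
    for w in wps:
        p=np.array(w[:3],float); s=R0.T@(p-p0)/10; t=-math.radians(w[3]-c['a'])
        n=max(np.linalg.norm(p-prev)/41.7,abs(w[3]-pa)/7.16); tot+=math.ceil(n)
        print('slide',np.round(s,2).tolist(),'turnx',round(t,3),'rows %.1f'%n); prev=p;pa=w[3]
    print('tot',tot)
def done(s,t):
    """record commanded after call: final slide cm, turn x rad"""
    c=load(); p=np.array(c['p'])+Rt(c['a'])@np.array(s)*10; a=c['a']-math.degrees(t); save(p,a); print('cmd',p,a)
def state(env):
    s=env.state(); Rm=R.from_euler('xyz',s['ee_rot'],degrees=True).as_matrix()
    return s,np.array(s['ee_pos']),Rm
def st(env):
    s,p,Rm=state(env); c=load()
    print('t %.2f'%s['time_s'],'p',p,'a %.2f'%math.degrees(math.atan2(Rm[1,1],Rm[0,1])),'cmd',np.array(c['p']),c['a'],'w %.1f'%s['gripper_width'],'F',s['force'])
def snap(env,cam,name):
    s,p,Rm=state(env); im,d=env.grab_frame(cam); cal=env.calibration(cam)
    if cam=='wrist':
        T=np.eye(4);T[:3,:3]=Rm;T[:3,3]=p; wc=T@cal['T_tool_cam']
    else: wc=np.linalg.inv(cal['camera_from_world'])
    cv2.imwrite(f'pics/{name}.png',im[:,:,::-1]); np.savez(f'pics/{name}.npz',im=im,d=d,wc=wc,K=cal['K'],k1=cal['k1'])
    return dict(im=im,d=d,wc=wc,K=cal['K'],k1=cal['k1'])
def get(name): 
    z=np.load(f'pics/{name}.npz'); return {k:z[k] for k in z.files}
def proj(f,P):
    """world pts Nx3 -> pixels"""
    P=np.asarray(P,float).reshape(-1,3); cw=np.linalg.inv(f['wc']); q=P@cw[:3,:3].T+cw[:3,3]
    u=q[:,0]/-q[:,2]; v=-q[:,1]/-q[:,2]; k=1+float(f['k1'])*(u*u+v*v); K=f['K']
    return np.stack([K[0,0]*u*k+K[0,2],K[1,1]*v*k+K[1,2]],1)
def rays(f,px):
    px=np.asarray(px,float).reshape(-1,2);K=f['K']
    ud=np.stack([(px[:,0]-K[0,2])/K[0,0],(px[:,1]-K[1,2])/K[1,1]],1); u=ud.copy()
    for _ in range(20): u=ud/(1+float(f['k1'])*(u**2).sum(1,keepdims=True))
    return np.c_[u[:,0],-u[:,1],-np.ones(len(u))]
def atz(f,px,z):
    r=rays(f,px)@f['wc'][:3,:3].T; o=f['wc'][:3,3]; return o+r*((z-o[2])/r[:,2:3])
def cloud(f):
    h,w=f['d'].shape; g=np.stack(np.meshgrid(np.arange(w),np.arange(h)),-1).reshape(-1,2)
    r=rays(f,g)*f['d'].reshape(-1,1); P=r@f['wc'][:3,:3].T+f['wc'][:3,3]; P[f['d'].ravel()==0]=np.nan
    return P.reshape(h,w,3)
def ortho(f,x0,x1,y0,y1,z,s,name=None):
    """top view: image up = +x, left=+y ; s px/mm"""
    xs=np.arange(x1,x0,-1/s); ys=np.arange(y1,y0,-1/s); Y,X=np.meshgrid(ys,xs)
    px=proj(f,np.stack([X,Y,np.full_like(X,z)],-1)).astype(np.float32).reshape(X.shape+(2,))
    o=cv2.remap(f['im'],px[...,0],px[...,1],cv2.INTER_LINEAR)
    if name: cv2.imwrite(f'pics/{name}.png',o[:,:,::-1])
    return o
E
python3 -c "
from h import *
plan([(480,0,320,90)])"
```

```text
slide [-9.8, -38.77, 44.2] turnx -0.401 rows 14.3
tot 15
```

Emit:
{"name": "arm_command", "arguments": {"slide": [[-9.8,-38.8,44.2],[-9.8,-38.8,44.2],[-9.8,-38.8,44.2],[-9.8,-38.8,44.2],[-9.8,-38.8,44.2],[-9.8,-38.8,44.2],[-9.8,-38.8,44.2],[-9.8,-38.8,44.2],[-9.8,-38.8,44.2],[-9.8,-38.8,44.2],[-9.8,-38.8,44.2],[-9.8,-38.8,44.2],[-9.8,-38.8,44.2],[-9.8,-38.8,44.2],[-9.8,-38.8,44.2],[-9.8,-38.8,44.2],[-9.8,-38.8,44.2],[-9.8,-38.8,44.2],[-9.8,-38.8,44.2]], "turn": [[-0.401,0,0],[-0.401,0,0],[-0.401,0,0],[-0.401,0,0],[-0.401,0,0],[-0.401,0,0],[-0.401,0,0],[-0.401,0,0],[-0.401,0,0],[-0.401,0,0],[-0.401,0,0],[-0.401,0,0],[-0.401,0,0],[-0.401,0,0],[-0.401,0,0],[-0.401,0,0],[-0.401,0,0],[-0.401,0,0],[-0.401,0,0]], "grip": [0,0,0,0,0,0,0,0,0,0,0,0,0,0,0,0,0,0,0]}}

```text
time_s: 2.58
ee_pos: [479.3, 0.9, 319.8]
ee_rot: [133.5, 90.0, 133.6]
force: [-0.1, -0.1, -0.2]
gripper_width: 91.1
```

```bash
python3 - <<'E'
from workcell import env
from h import *
done([-9.8,-38.8,44.2],-0.401); st(env)
f=snap(env,'wrist','w1'); st(env)
C=cloud(f); print(np.nanmin(C.reshape(-1,3),0),np.nanmax(C.reshape(-1,3),0))
ortho(f,280,580,-380,380,15,1.0,'w1o')
E
```

```text
cmd [479.94  -0.25 319.98] 90.01160758474602
t 2.58 p [479.26   0.93 319.78] a 90.11 cmd [479.94  -0.25 319.98] 90.01160758474602 w 91.1 F [-0.09 -0.14 -0.16]
t 2.63 p [479.28   0.97 319.84] a 90.12 cmd [479.94  -0.25 319.98] 90.01160758474602 w 91.1 F [ 0.56 -0.47  0.26]
[ 242.28 -421.29   -4.6 ] [911.95 421.58 441.33]
```

View pics/w1.png

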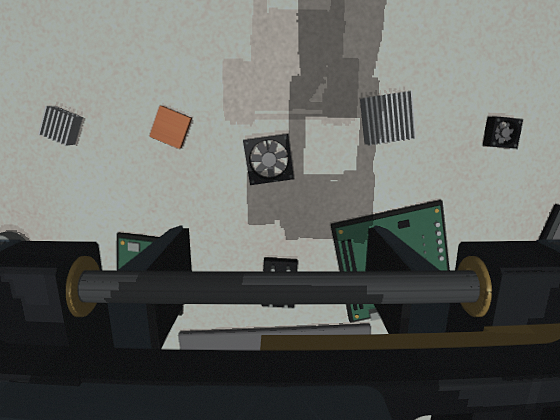

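View pics/w1o.png

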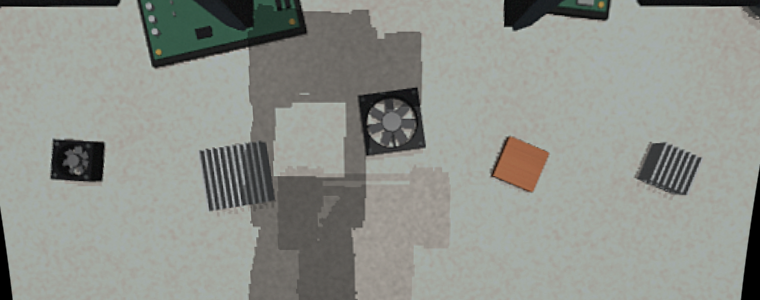

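```bash
python3 - <<'E'
from h import *
plan([(680,-20,320,90)])
f=get('w1');C=cloud(f)
tab=C[(abs(C[...,2])<10)]; 
from numpy.linalg import lstsq
A=np.c_[tab[:,:2],np.ones(len(tab))]; k,_,_,_=lstsq(A,tab[:,2],rcond=None); print('table plane',k, 'resid',np.std(tab[:,2]-A@k))
objs=dict(copper=(418,-150,12,44),lsink=(405,125,30,60),lfan=(460,-12,20,60),ssink=(412,-290,24,40),sfan=(420,300,20,40))
for n,(x,y,h,w) in objs.items():
    m=(np.hypot(C[...,0]-x,C[...,1]-y)<w*.95)
    P=C[m]; z=P[:,2]-P[:,:2]@k[:2]-k[2]; T=P[(z>h-4)&(z<h+6)]
    r=cv2.minAreaRect(T[:,:2].astype(np.float32)); print(n,len(T),r,'z',np.percentile(z,[50,90,99]))
E
```

```text
slide [-0.0, -1.98, 20.01] turnx 0.0 rows 4.8
tot 5
table plane [ 0.    0.   -1.57] resid 1.7249813163762315
copper 1139 ((416.1847229003906, -141.96470642089844), (44.96305465698242, 44.945106506347656), 65.99949645996094) z [ 0.72 12.34 13.49]
lsink 1259 ((404.5076904296875, 142.99554443359375), (60.10274124145508, 61.16111373901367), 9.835701942443848) z [ 0.79 29.44 31.15]
lfan 1130 ((458.3658142089844, -10.928314208984375), (60.36992645263672, 60.06614303588867), 7.9925737380981445) z [422.61 436.42 440.03]
ssink 714 ((411.8721923828125, -291.44281005859375), (42.45797348022461, 41.42523956298828), 67.02413940429688) z [ 5.49 23.92 25.28]
sfan 556 ((419.8915100097656, 305.10919189453125), (41.739654541015625, 40.79105758666992), 86.03936004638672) z [ 0.78 19.51 21.04]
```

Emit:
{"name": "arm_command", "arguments": {"slide": [[0,-2,20],[0,-2,20],[0,-2,20],[0,-2,20],[0,-2,20],[0,-2,20],[0,-2,20]], "turn": [[0,0,0],[0,0,0],[0,0,0],[0,0,0],[0,0,0],[0,0,0],[0,0,0]], "grip": [0,0,0,0,0,0,0]}}

```text
time_s: 3.22
ee_pos: [680.6, -19.0, 317.6]
ee_rot: [172.9, 89.8, 173.0]
force: [-1.0, 0.2, 0.0]
gripper_width: 91.3
```

```bash
python3 - <<'E'
from workcell import env
from h import *
done([0,-2,20],0); 
f=snap(env,'wrist','w2'); st(env)
ortho(f,500,740,-380,380,18,1.0,'w2o')
E
```

```text
cmd [679.94 -20.21 319.98] 90.01160758474602
t 3.27 p [679.53 -19.02 318.89] a 90.10 cmd [679.94 -20.21 319.98] 90.01160758474602 w 91.2 F [0.95 0.02 0.15]
```

View pics/w2.png

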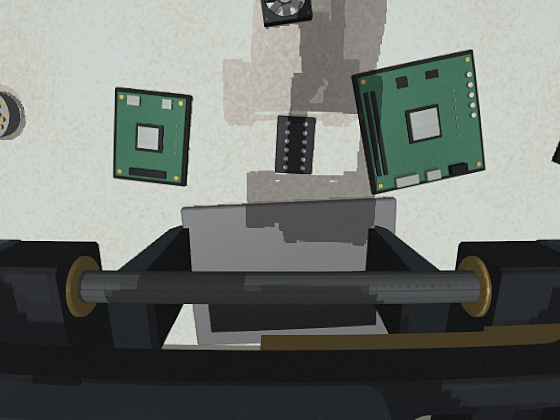

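View pics/w2o.png

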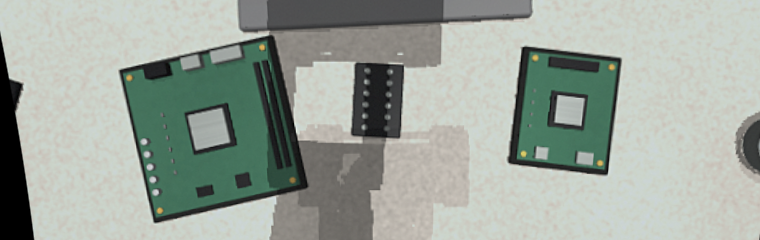

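```bash
cat >> h.py <<'E'
def chip(f,cx,cy,w,z=18,thr=150,s=6,name=None):
    o=ortho(f,cx-w,cx+w,cy-w,cy+w,z,s); hsv=cv2.cvtColor(o,cv2.COLOR_RGB2HSV)
    m=((hsv[...,1]<40)&(hsv[...,2]>thr)).astype(np.uint8)
    m=cv2.morphologyEx(m,cv2.MORPH_OPEN,np.ones((13,13)))
    n,lab,stt,cen=cv2.connectedComponentsWithStats(m)
    c=np.array(m.shape)/2; i=1+np.argmin([np.hypot(*(cen[j]-c)) for j in range(1,n)])
    cs,_=cv2.findContours((lab==i).astype(np.uint8),cv2.RETR_EXTERNAL,cv2.CHAIN_APPROX_NONE)
    r=cv2.minAreaRect(max(cs,key=cv2.contourArea))
    if name:
        cv2.drawContours(o,[cv2.boxPoints(r).astype(int)],0,(255,0,0),1); cv2.imwrite(f'pics/{name}.png',o[:,:,::-1])
    b=cv2.boxPoints(r); B=np.c_[cx+w-b[:,1]/s,cy+w-b[:,0]/s]
    e=B[1]-B[0]; 
    return B.mean(0),(r[1][0]/s,r[1][1]/s),math.degrees(math.atan2(e[1],e[0]))%90
E
python3 - <<'E'
from h import *
f=get('w2'); C=cloud(f)
m=abs(C[...,2])<8; print('table z',np.median(C[m][:,2]))
for n,(x,y,w) in dict(L=(612,171,36),S=(630,-188,28)).items():
    print(n,chip(f,x,y,w,name='chip'+n))
    P=C[np.hypot(C[...,0]-x,C[...,1]-y)<12]; print(' z',np.median(P[:,2]))
a=cv2.imread('pics/chipL.png');b=cv2.imread('pics/chipS.png');b=cv2.resize(b,a.shape[1::-1]);a=np.hstack([a,b]);cv2.imwrite('pics/chips.png',cv2.resize(a,(800,400)))
E
```

```text
table z -0.5564408232858682
L (array([611.37, 171.6 ], dtype=float32), (34.90319315592448, 34.75328572591146), 12.994565882200817)
 z 17.595389114757268
S (array([ 630.2 , -189.04], dtype=float32), (26.609583536783855, 27.59606424967448), 83.96232959589085)
 z 17.316642112202942
```

View pics/chips.png

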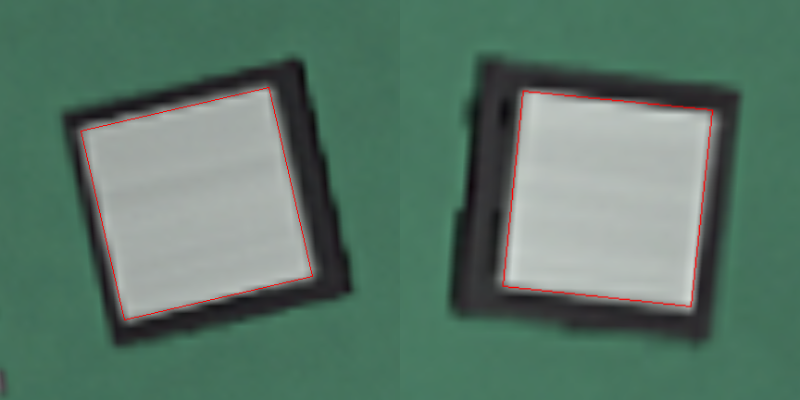

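```bash
python3 - <<'E'
from h import *
plan([(416,-142,150,-24)])
E
```

```text
slide [17.0, -12.17, -26.4] turnx 1.99 rows 15.9
tot 16
```

Emit:
{"name": "arm_command", "arguments": {"slide": [[17,-12.2,-26.4],[17,-12.2,-26.4],[17,-12.2,-26.4],[17,-12.2,-26.4],[17,-12.2,-26.4],[17,-12.2,-26.4],[17,-12.2,-26.4],[17,-12.2,-26.4],[17,-12.2,-26.4],[17,-12.2,-26.4],[17,-12.2,-26.4],[17,-12.2,-26.4],[17,-12.2,-26.4],[17,-12.2,-26.4],[17,-12.2,-26.4],[17,-12.2,-26.4],[17,-12.2,-26.4],[17,-12.2,-26.4],[17,-12.2,-26.4],[17,-12.2,-26.4]], "turn": [[1.99,0,0],[1.99,0,0],[1.99,0,0],[1.99,0,0],[1.99,0,0],[1.99,0,0],[1.99,0,0],[1.99,0,0],[1.99,0,0],[1.99,0,0],[1.99,0,0],[1.99,0,0],[1.99,0,0],[1.99,0,0],[1.99,0,0],[1.99,0,0],[1.99,0,0],[1.99,0,0],[1.99,0,0],[1.99,0,0]], "grip": [60,60,60,60,60,60,60,60,60,60,60,60,60,60,60,60,60,60,60,60], "newtons": 25}}

```text
time_s: 4.93
ee_pos: [415.6, -141.9, 150.3]
ee_rot: [100.3, 90.0, -13.6]
force: [0.5, 0.2, 0.2]
gripper_width: 70.1
```

```bash
cat >> h.py <<'E'
def rect(f,x,y,h,w,band=(-4,6),rad=.95):
    C=cloud(f); t=C[abs(C[...,2])<8]; tz=np.median(t[:,2])
    m=(np.hypot(C[...,0]-x,C[...,1]-y)<w*rad); P=C[m]; z=P[:,2]-tz; T=P[(z>h+band[0])&(z<h+band[1])]
    r=cv2.minAreaRect(T[:,:2].astype(np.float32)); print('rect c',np.array(r[0]),'size',np.array(r[1]),'ang %.1f'%(r[2]%90),'tz %.2f'%tz,'n',len(T),'top %.1f'%np.median(T[:,2])); return r
E
python3 - <<'E'
from workcell import env
from h import *
done([17,-12.2,-26.4],1.99); 
f=snap(env,'wrist','w3'); st(env)
rect(f,416,-142,12,44)
E
```

```text
cmd [ 415.96 -142.27  149.98] -24.00699364628781
t 4.98 p [ 415.73 -142.05  150.2 ] a -23.92 cmd [ 415.96 -142.27  149.98] -24.00699364628781 w 69.5 F [-0.64  0.28 -0.16]
rect c [ 416.38 -142.24] size [44.53 43.49] ang 67.0 tz -0.57 n 2449 top 11.3
```

View pics/w3.png

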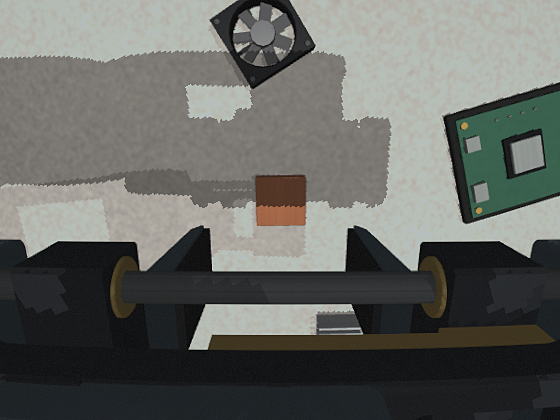

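Emit:
{"name": "arm_command", "arguments": {"slide": [[4,0,0],[8,0.04,0],[11,0.04,0],[13,0.04,0],[14,0.04,0],[14,0.04,0],[14,0.04,0],[14,0.04,0],[14,0.04,0],[14,0.04,0],[14,0.04,0],[14,0.04,0],[14,0.04,0]], "turn": [[-0.007,0,0],[-0.007,0,0],[-0.007,0,0],[-0.007,0,0],[-0.007,0,0],[-0.007,0,0],[-0.007,0,0],[-0.007,0,0],[-0.007,0,0],[-0.007,0,0],[-0.007,0,0],[-0.007,0,0],[-0.007,0,0]], "grip": [60,60,60,60,60,60,60,255,255,255,255,255,255], "newtons": 25}}

```text
time_s: 6.07
ee_pos: [416.6, -142.5, 10.0]
ee_rot: [97.1, 90.0, -16.5]
force: [0.7, -0.2, -0.6]
gripper_width: 43.8
```

```bash
python3 - <<'E'
from workcell import env
from h import *
done([14,0.04,0],-0.007); st(env)
plan([(416.3,-142.1,120,-23.6),(560,90,120,0),(611.4,171.6,110,13)])
E
```

```text
cmd [ 416.33 -142.43    9.98] -23.605923189696234
t 6.07 p [ 416.55 -142.51   10.03] a -23.60 cmd [ 416.33 -142.43    9.98] -23.605923189696234 w 43.8 F [ 0.69 -0.24 -0.56]
slide [-11.0, -0.02, -0.03] turnx -0.0 rows 2.6
slide [-11.0, 3.86, -27.05] turnx -0.412 rows 6.5
slide [-10.0, 5.3, -36.59] turnx -0.639 rows 2.3
tot 13
```

Emit:
{"name": "arm_command", "arguments": {"slide": [[-2,0,0],[-6,0,0],[-10,0,-2],[-11,1,-6],[-11,2,-10],[-11,2.6,-14],[-11,3.2,-18],[-11,3.6,-22],[-11,4,-26],[-10.5,4.6,-30],[-10,5,-33.5],[-10,5.3,-35.6],[-10,5.3,-36.6],[-10,5.3,-36.6],[-10,5.3,-36.6],[-10,5.3,-36.6]], "turn": [[0,0,0],[0,0,0],[-0.08,0,0],[-0.16,0,0],[-0.24,0,0],[-0.32,0,0],[-0.4,0,0],[-0.48,0,0],[-0.56,0,0],[-0.62,0,0],[-0.639,0,0],[-0.639,0,0],[-0.639,0,0],[-0.639,0,0],[-0.639,0,0],[-0.639,0,0]], "grip": [255,255,255,255,255,255,255,255,255,255,255,255,255,255,255,255], "newtons": 25}}

```text
time_s: 7.4
ee_pos: [610.4, 170.2, 109.9]
ee_rot: [-71.3, 89.9, -148.4]
force: [0.5, -0.1, -2.4]
gripper_width: 44.1
```

```bash
python3 - <<'E'
from workcell import env
from h import *
done([-10,5.3,-36.6],-0.639); st(env)
f=snap(env,'wrist','w4'); print(chip(f,611.4,171.6,36,name='w4c'))
E
```

```text
cmd [611.46 171.72 109.98] 13.00607991916337
t 7.40 p [610.38 170.2  109.85] a 12.95 cmd [611.46 171.72 109.98] 13.00607991916337 w 44.1 F [ 0.47 -0.12 -2.38]Traceback (most recent call last):
  File "<stdin>", line 4, in <module>
  File "h.py", line 65, in chip
    c=np.array(m.shape)/2; i=1+np.argmin([np.hypot(*(cen[j]-c)) for j in range(1,n)])
                               ~~~~~~~~~^^^^^^^^^^^^^^^^^^^^^^^^^^^^^^^^^^^^^^^^^^^^^
    return _wrapfunc(a, 'argmin', axis=axis, out=out, **kwds)
    return _wrapit(obj, method, *args, **kwds)
    result = getattr(arr, method)(*args, **kwds)
ValueError: attempt to get argmin of an empty sequence
```

View pics/w4.png

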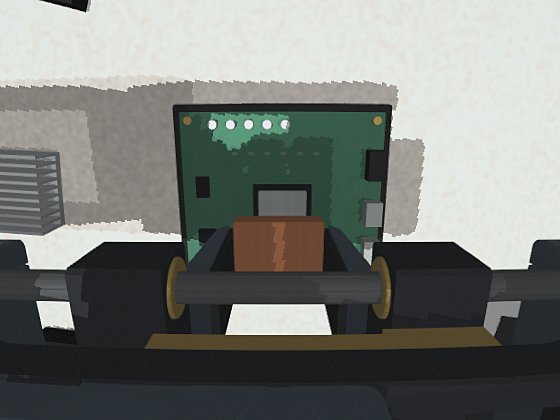

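```bash
python3 - <<'E'
from workcell import env
from h import *
st(env)
def sq(x,y,z,a,w):
    c,s=math.cos(math.radians(a)),math.sin(math.radians(a)); u=np.array([c,s,0]);v=np.array([-s,c,0])
    return np.array([np.array([x,y,z])+w/2*(i*u+j*v) for i,j in((1,1),(1,-1),(-1,-1),(-1,1))])
f=get('w4'); im=f['im'][...,::-1].copy()
px=proj(f,sq(611.4,171.6,18,13,36)); print(px)
px2=proj(f,sq(610.4,170.2,109.85+2,13,44)); print(px2)
cv2.polylines(im,[np.round(px*1).astype(int)],True,(0,0,255),1);cv2.polylines(im,[np.round(px2).astype(int)],True,(255,0,255),1)
cv2.imwrite('pics/w4d.png',cv2.resize(im[170:290,200:360],None,fx=5,fy=5))
E
```

```text
t 7.45 p [610.54 170.1  110.05] a 12.93 cmd [611.46 171.72 109.98] 13.00607991916337 w 43.7 F [-0.37  0.33 -1.56]
[[305.94 191.06]
 [305.09 237.53]
 [257.78 237.59]
 [256.99 191.12]]
[[326.5  223.67]
 [323.45 306.56]
 [236.98 306.64]
 [233.91 223.77]]
```

View pics/w4d.png

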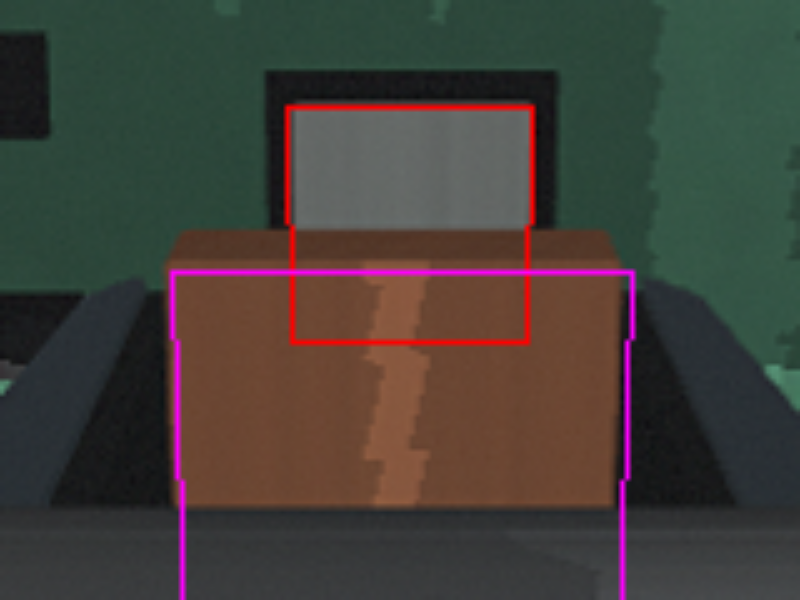

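```bash
python3 - <<'E'
from workcell import env
from h import *
f=get('w4'); C=cloud(f); 
for r in (219,221,225,230,240,250,260): print(r,[C[r,c].round(1).tolist() for c in (238,278,318)])
r=C[228:265,225:335].reshape(-1,3); T=r[(r[:,2]>100)]; print(len(T)); 
z=T[:,2];print(np.percentile(z,[5,50,95]))
im=f['im'].astype(int); row=im[235]; print([ (c,row[c].tolist()) for c in list(range(230,240))+list(range(318,330))])
E
```

```text
219 [[585.2, 187.9, 106.7], [604.3, 192.0, 105.6], [623.1, 196.9, 107.7]]
221 [[585.5, 187.8, 109.6], [604.3, 192.0, 109.3], [622.9, 196.5, 110.0]]
225 [[586.0, 186.6, 112.0], [604.6, 190.6, 111.3], [623.2, 194.9, 111.2]]
230 [[586.5, 184.2, 112.3], [605.1, 188.6, 112.5], [624.0, 192.2, 110.2]]
240 [[587.4, 178.4, 109.7], [606.4, 182.9, 110.3], [625.1, 187.6, 111.3]]
250 [[588.5, 174.1, 111.7], [607.5, 178.1, 111.0], [626.8, 182.0, 109.5]]
260 [[589.5, 168.7, 111.1], [608.6, 173.3, 111.6], [627.6, 177.7, 111.7]]
4054
[109.95 111.23 126.14]
[(230, [18, 22, 23]), (231, [26, 26, 29]), (232, [25, 24, 26]), (233, [67, 45, 33]), (234, [111, 73, 53]), (235, [111, 73, 51]), (236, [106, 69, 49]), (237, [108, 71, 50]), (238, [109, 71, 50]), (239, [108, 69, 50]), (318, [108, 71, 52]), (319, [108, 71, 52]), (320, [106, 70, 51]), (321, [110, 71, 52]), (322, [110, 72, 52]), (323, [90, 60, 43]), (324, [34, 29, 27]), (325, [22, 26, 25]), (326, [25, 29, 28]), (327, [27, 28, 29]), (328, [20, 24, 24]), (329, [24, 20, 23])]
```

Emit:
{"name": "arm_command", "arguments": {"slide": [[3,0.1,-0.1],[6,0.18,-0.13],[7,0.18,-0.13],[7,0.18,-0.13],[7,0.18,-0.13],[7,0.18,-0.13]], "turn": [[0,0,0],[0,0,0],[0,0,0],[0,0,0],[0,0,0],[0,0,0]], "grip": [255,255,255,255,255,255]}}

```text
time_s: 7.95
ee_pos: [614.1, 173.3, 41.8]
ee_rot: [92.7, 89.8, 15.6]
force: [-0.1, -0.8, -1.7]
gripper_width: 43.9
```

```bash
python3 - <<'E'
from workcell import env
from h import *
done([7,.18,-.13],0); st(env); f=snap(env,'side','s1'); st(env)
env.grab_frame('side'); st(env)
cv2.imwrite('pics/s1c.png',cv2.resize(f['im'][140:240,230:370,::-1],None,fx=5,fy=5))
E
```

```text
cmd [612.92 173.39  39.98] 13.00607991916337
t 7.95 p [614.11 173.25  41.79] a 12.97 cmd [612.92 173.39  39.98] 13.00607991916337 w 43.9 F [-0.13 -0.81 -1.73]
t 8.00 p [614.25 173.44  42.02] a 12.98 cmd [612.92 173.39  39.98] 13.00607991916337 w 44.2 F [ 0.04 -0.56 -0.68]
t 8.05 p [614.18 173.54  41.96] a 12.99 cmd [612.92 173.39  39.98] 13.00607991916337 w 43.3 F [-0.07  0.54 -1.95]
```

View pics/s1c.png

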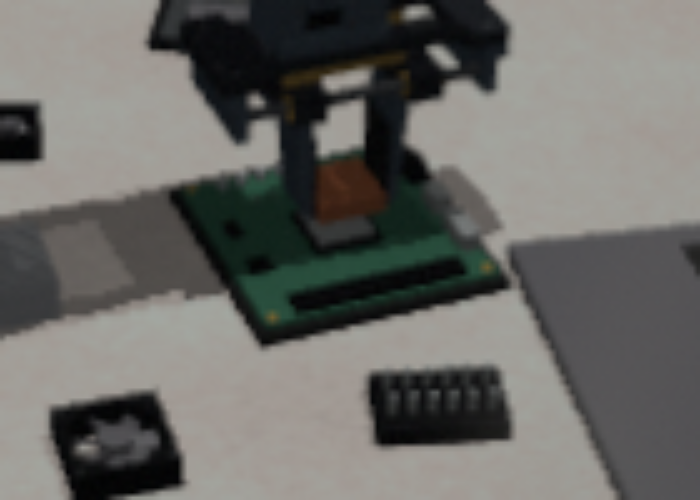

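Emit:
{"name": "arm_command", "arguments": {"slide": [[0.5,-0.25,0.11],[1,-0.25,0.11],[1,-0.25,0.11],[1,-0.25,0.11]], "turn": [[0,0,0],[0,0,0],[0,0,0],[0,0,0]], "grip": [255,255,255,255]}}

```text
time_s: 8.38
ee_pos: [610.3, 171.7, 29.6]
ee_rot: [-93.9, 89.9, -170.9]
force: [0.0, 0.1, -1.8]
gripper_width: 43.6
```

```bash
python3 - <<'E'
from workcell import env
from h import *
done([1,-.25,.11],0); st(env)
E
```

```text
cmd [610.73 171.76  29.98] 13.00607991916337
t 8.38 p [610.32 171.7   29.55] a 13.01 cmd [610.73 171.76  29.98] 13.00607991916337 w 43.6 F [ 0.03  0.12 -1.81]
```

Emit:
{"name": "arm_command", "arguments": {"slide": [[0,0.15,0.03],[0,0.15,0.03],[0.1,0.15,0.03],[0.1,0.15,0.03]], "turn": [[0,0,0],[0,0,0],[0,0,0],[0,0,0]], "grip": [255,255,255,255]}}

```text
time_s: 8.72
ee_pos: [612.3, 171.8, 28.9]
ee_rot: [-162.7, 90.0, 120.3]
force: [0.2, 0.4, -1.6]
gripper_width: 43.7
```

```bash
python3 - <<'E'
from workcell import env
from h import *
done([.1,.15,.03],0); st(env)
E
```

```text
cmd [612.26 171.8   28.98] 13.00607991916337
t 8.72 p [612.3  171.83  28.87] a 13.01 cmd [612.26 171.8   28.98] 13.00607991916337 w 43.7 F [ 0.2   0.4  -1.56]
```

Emit:
{"name": "arm_command", "arguments": {"slide": [[0.06,0,0],[0.11,0,0],[0.11,0,0],[0.11,0,0],[0.11,0,0],[0.11,0,0],[0.11,0,0]], "turn": [[0,0,0],[0,0,0],[0,0,0],[0,0,0],[0,0,0],[0,0,0],[0,0,0]], "grip": [255,255,255,100,100,100,100]}}

```text
time_s: 9.3
ee_pos: [612.4, 171.9, 28.0]
ee_rot: [100.6, 90.0, 23.6]
force: [1.2, 0.2, -0.1]
gripper_width: 55.4
```

```bash
python3 - <<'E'
from workcell import env
from h import *
done([.11,0,0],0); st(env)
plan([(612,171.8,150,13),(520,150,190,13),(404.5,143,190,10)])
E
```

```text
cmd [612.26 171.8   27.88] 13.00607991916337
t 9.30 p [612.42 171.85  27.99] a 13.01 cmd [612.26 171.8   27.88] 13.00607991916337 w 55.4 F [ 1.15  0.2  -0.11]
slide [-12.21, -0.03, -0.01] turnx 0.0 rows 2.9
slide [-16.21, -9.48, 0.05] turnx 0.0 rows 2.5
slide [-16.21, -20.89, -1.87] turnx 0.052 rows 2.8
tot 9
```

Emit:
{"name": "arm_command", "arguments": {"slide": [[-1,0,0],[-4,0,0],[-8,0,0],[-11,0,0],[-12.2,0,0],[-12.2,0,0],[-12.2,0,0],[-12.2,0,0]], "turn": [[0,0,0],[0,0,0],[0,0,0],[0,0,0],[0,0,0],[0,0,0],[0,0,0],[0,0,0]], "grip": [100,100,100,100,60,0,0,0]}}

```text
time_s: 9.97
ee_pos: [611.3, 171.5, 148.7]
ee_rot: [-89.3, 89.9, -166.3]
force: [0.3, -0.6, -0.1]
gripper_width: 79.0
```

```bash
cat >> h.py <<'E'
def sq(x,y,z,a,w):
    c,s=math.cos(math.radians(a)),math.sin(math.radians(a)); u=np.array([c,s,0]);v=np.array([-s,c,0])
    return np.array([np.array([x,y,z])+w/2*(i*u+j*v) for i,j in((1,1),(1,-1),(-1,-1),(-1,1))])
def overlay(f,sqs,name,crop=None,fx=4):
    S=4; im=cv2.resize(f['im'][...,::-1],None,fx=S,fy=S,interpolation=cv2.INTER_CUBIC)
    cols=[(0,0,255),(255,0,255),(0,255,255),(255,255,0)]
    for i,q in enumerate(sqs): cv2.polylines(im,[np.round((proj(f,sq(*q))+.5)*S).astype(int)],True,cols[i%4],1)
    if crop: r0,r1,c0,c1=crop; im=im[r0*S:r1*S,c0*S:c1*S]
    k=min(800/im.shape[1],600/im.shape[0]); cv2.imwrite(f'pics/{name}.png',cv2.resize(im,None,fx=k,fy=k,interpolation=cv2.INTER_AREA))
E
python3 - <<'E'
from workcell import env
from h import *
done([-12.2,0,0],0); st(env); f=snap(env,'wrist','w5'); st(env)
C=cloud(f); m=np.hypot(C[...,0]-611.4,C[...,1]-171.6)<40; P=C[m]; T=P[(P[:,2]>23)&(P[:,2]<36)]; print(np.median(T[:,2]),cv2.minAreaRect(T[:,:2].astype(np.float32)))
overlay(f,[(611.4,171.6,30,13,44)],'w5o',(130,250,200,360))
E
```

```text
cmd [612.26 171.8  149.88] 13.00607991916337
t 9.97 p [611.3  171.53 148.67] a 13.01 cmd [612.26 171.8  149.88] 13.00607991916337 w 79.0 F [ 0.3  -0.56 -0.14]
t 10.02 p [611.16 171.5  148.17] a 13.01 cmd [612.26 171.8  149.88] 13.00607991916337 w 83.3 F [ 0.44 -0.26 -0.67]
29.299672057971634 ((611.4053955078125, 172.77638244628906), (43.87958908081055, 44.35544204711914), 12.824857711791992)
```

View pics/w5o.png

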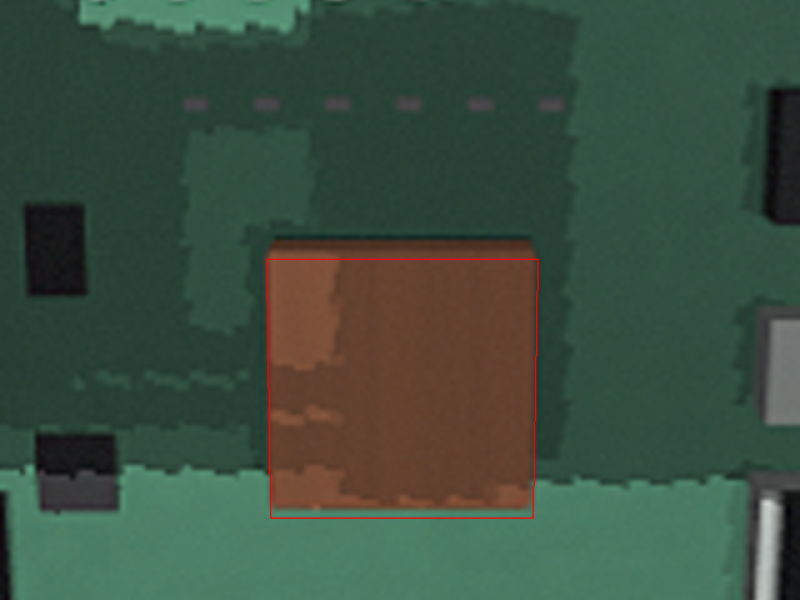

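```bash
python3 - <<'E'
from h import *
plan([(404.5,143,150,10)])
E
```

```text
slide [-0.01, -20.89, -1.87] turnx 0.052 rows 5.0
tot 6
```

Emit:
{"name": "arm_command", "arguments": {"slide": [[0,-4,-0.4],[0,-8,-0.8],[0,-12,-1.2],[0,-16,-1.5],[0,-19,-1.7],[0,-20.9,-1.87],[0,-20.9,-1.87],[0,-20.9,-1.87],[0,-20.9,-1.87],[0,-20.9,-1.87]], "turn": [[0.052,0,0],[0.052,0,0],[0.052,0,0],[0.052,0,0],[0.052,0,0],[0.052,0,0],[0.052,0,0],[0.052,0,0],[0.052,0,0],[0.052,0,0]], "grip": [0,0,0,0,0,0,0,0,0,0]}}

```text
time_s: 10.85
ee_pos: [405.7, 143.3, 149.5]
ee_rot: [102.9, 90.0, 22.9]
force: [0.4, -0.2, 0.7]
gripper_width: 91.2
```

```bash
python3 - <<'E'
from workcell import env
from h import *
done([0,-20.9,-1.87],0.052); st(env); f=snap(env,'wrist','w6'); st(env)
rect(f,404.5,143,30,60)
overlay(f,[(404.5,143,30,9.8,60)],'w6o',(90,290,140,400))
E
```

```text
cmd [404.41 142.99 149.88] 10.026699384483088
t 10.85 p [405.7  143.26 149.53] a 10.02 cmd [404.41 142.99 149.88] 10.026699384483088 w 91.2 F [ 0.4  -0.16  0.65]
t 10.90 p [405.63 143.24 149.54] a 10.01 cmd [404.41 142.99 149.88] 10.026699384483088 w 91.4 F [ 0.17 -0.98 -0.24]
rect c [404.4  143.11] size [60.27 60.47] ang 9.3 tz -0.58 n 2653 top 29.0
```

View pics/w6o.png

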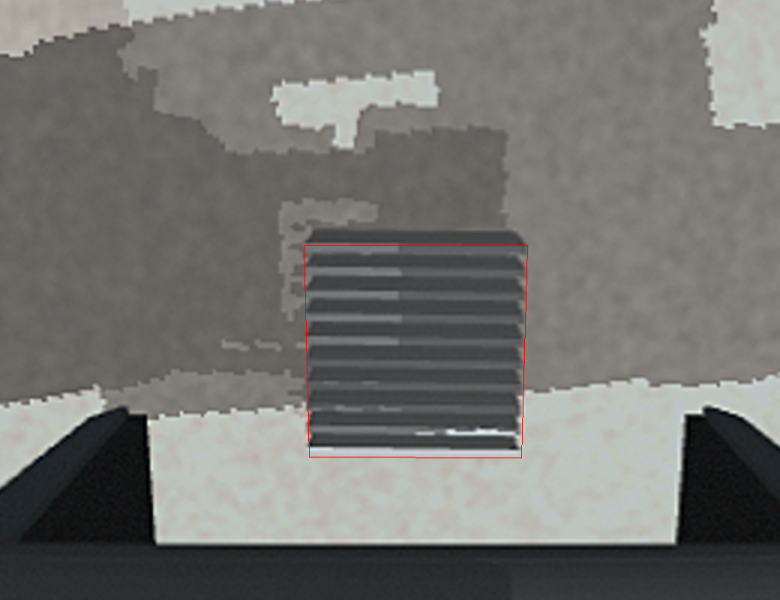

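Emit:
{"name": "arm_command", "arguments": {"slide": [[3,0,0],[7,0,0],[10,0,0],[12,0,-0.02],[13,0,-0.02],[13.5,0,-0.02],[13.8,0,-0.02],[13.8,0,-0.02],[13.8,0,-0.02],[13.8,0,-0.02],[13.8,0,-0.02],[13.8,0,-0.02],[13.8,0,-0.02],[13.8,0,-0.02]], "turn": [[0.005,0,0],[0.005,0,0],[0.005,0,0],[0.005,0,0],[0.005,0,0],[0.005,0,0],[0.005,0,0],[0.005,0,0],[0.005,0,0],[0.005,0,0],[0.005,0,0],[0.005,0,0],[0.005,0,0],[0.005,0,0]], "grip": [0,0,0,0,0,0,0,0,255,255,255,255,255,255], "newtons": 20}}

```text
time_s: 12.07
ee_pos: [404.7, 143.3, 12.3]
ee_rot: [101.7, 89.9, 21.5]
force: [0.1, -0.4, 2.9]
gripper_width: 59.7
```

```bash
python3 - <<'E'
from workcell import env
from h import *
done([13.8,0,-.02],0.005); st(env); 
plan([(404.5,143,130,9.7),(611.4,172.4,130,13)])
E
```

```text
cmd [404.38 143.19  11.88] 9.740220486917677
t 12.07 p [404.69 143.31  12.27] a 9.74 cmd [404.38 143.19  11.88] 9.740220486917677 w 59.7 F [ 0.1  -0.42  2.91]
slide [-11.81, 0.01, 0.02] turnx 0.001 rows 2.8
slide [-11.81, 20.9, 0.62] turnx -0.057 rows 5.0
tot 9
```

Emit:
{"name": "arm_command", "arguments": {"slide": [[-1,0,0],[-4,0,0],[-8,0,0],[-11,2,0.05],[-11.8,6,0.2],[-11.8,10,0.3],[-11.8,14,0.4],[-11.8,17.5,0.5],[-11.2,20,0.6],[-10,20.9,0.62],[-8.8,20.9,0.62],[-7.8,20.9,0.62],[-7.8,20.9,0.62],[-7.8,20.9,0.62],[-7.8,20.9,0.62]], "turn": [[0,0,0],[0,0,0],[0,0,0],[-0.02,0,0],[-0.04,0,0],[-0.057,0,0],[-0.057,0,0],[-0.057,0,0],[-0.057,0,0],[-0.057,0,0],[-0.057,0,0],[-0.057,0,0],[-0.057,0,0],[-0.057,0,0],[-0.057,0,0]], "grip": [255,255,255,255,255,255,255,255,255,255,255,255,255,255,255]}}

```text
time_s: 13.32
ee_pos: [611.0, 172.5, 90.3]
ee_rot: [109.7, 90.0, 32.8]
force: [0.2, 0.2, -0.8]
gripper_width: 59.8
```

```bash
python3 - <<'E'
from workcell import env
from h import *
done([-7.8,20.9,0.62],-0.057); st(env); f=snap(env,'wrist','w7'); st(env)
s,p,_=state(env)
overlay(f,[(611.4,172.4,30,13,44),(611.4,171.6,18,13,36),(p[0],p[1],p[2]-12.3+30,13,60)],'w7o',(130,290,180,380))
E
```

```text
cmd [611.41 172.43  89.88] 13.00607991916337
t 13.32 p [610.95 172.48  90.33] a 13.02 cmd [611.41 172.43  89.88] 13.00607991916337 w 59.8 F [ 0.24  0.24 -0.79]
t 13.37 p [611.33 172.55  90.75] a 13.01 cmd [611.41 172.43  89.88] 13.00607991916337 w 59.9 F [-0.01  0.06 -0.22]
```

View pics/w7o.png

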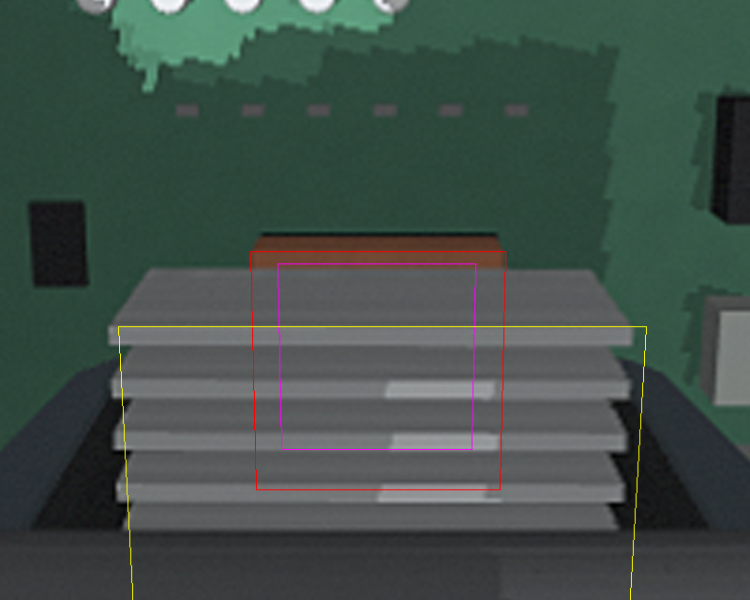

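Emit:
{"name": "arm_command", "arguments": {"slide": [[1,0.05,0],[2.5,0.08,0],[3.5,0.08,0],[4.2,0.08,0],[4.5,0.08,0],[4.5,0.08,0],[4.5,0.08,0],[4.5,0.08,0]], "turn": [[0,0,0],[0,0,0],[0,0,0],[0,0,0],[0,0,0],[0,0,0],[0,0,0],[0,0,0]], "grip": [255,255,255,255,255,255,255,255]}}

```text
time_s: 14.03
ee_pos: [612.7, 172.8, 45.5]
ee_rot: [95.3, 89.9, 18.3]
force: [-0.1, 0.5, -1.4]
gripper_width: 59.9
```

```bash
python3 - <<'E'
from workcell import env
from h import *
done([4.5,.08,0],0); st(env)
E
```

```text
cmd [612.19 172.61  44.88] 13.00607991916337
t 14.03 p [612.73 172.8   45.47] a 13.01 cmd [612.19 172.61  44.88] 13.00607991916337 w 59.9 F [-0.05  0.51 -1.42]
```

Lower the last bit, release, rise slowly.

Emit:
{"name": "arm_command", "arguments": {"slide": [[0.1,0,0],[0.2,0,0],[0.26,0,0],[0.28,0,0],[0.28,0,0],[0.28,0,0],[0.28,0,0]], "turn": [[0,0,0],[0,0,0],[0,0,0],[0,0,0],[0,0,0],[0,0,0],[0,0,0]], "grip": [255,255,255,255,255,255,255]}}

```text
time_s: 14.62
ee_pos: [612.3, 172.7, 42.4]
ee_rot: [104.5, 90.0, 27.6]
force: [-0.7, -0.8, 1.6]
gripper_width: 59.8
```

```bash
python3 - <<'E'
from workcell import env
from h import *
done([.28,0,0],0); st(env)
E
```

```text
cmd [612.19 172.61  42.08] 13.00607991916337
t 14.62 p [612.31 172.66  42.36] a 13.01 cmd [612.19 172.61  42.08] 13.00607991916337 w 59.8 F [-0.73 -0.82  1.65]
```

Emit:
{"name": "arm_command", "arguments": {"slide": [[0,0,0],[0,0,0],[0,0,0],[0,0,0],[-1,0,0],[-3,0,0],[-6,0,0],[-9.5,0,0],[-12,0,0],[-13.2,0,0],[-13.8,0,0],[-13.8,0,0],[-13.8,0,0],[-13.8,0,0]], "turn": [[0,0,0],[0,0,0],[0,0,0],[0,0,0],[0,0,0],[0,0,0],[0,0,0],[0,0,0],[0,0,0],[0,0,0],[0,0,0],[0,0,0],[0,0,0],[0,0,0]], "grip": [40,40,40,40,40,40,40,0,0,0,0,0,0,0]}}

```text
time_s: 15.78
ee_pos: [611.3, 172.4, 178.6]
ee_rot: [-89.5, 89.8, -166.5]
force: [-0.3, -0.1, -0.1]
gripper_width: 91.1
```

```bash
python3 - <<'E'
from workcell import env
from h import *
done([-13.8,0,0],0); st(env); f=snap(env,'wrist','w8'); st(env)
C=cloud(f); m=np.hypot(C[...,0]-611.4,C[...,1]-171.6)<58; P=C[m]; T=P[(P[:,2]>54)&(P[:,2]<66)]; print(np.median(T[:,2]),cv2.minAreaRect(T[:,:2].astype(np.float32)))
overlay(f,[(611.4,172.4,60,13,60),(611.4,171.6,11,13,150)],'w8o',(50,290,100,440))
plan([(458.4,-10.9,150,8)])
E
```

```text
cmd [612.19 172.61 180.08] 13.00607991916337
t 15.78 p [611.34 172.38 178.6 ] a 13.01 cmd [612.19 172.61 180.08] 13.00607991916337 w 91.1 F [-0.3  -0.07 -0.12]
t 15.83 p [611.38 172.4  178.44] a 13.01 cmd [612.19 172.61 180.08] 13.00607991916337 w 91.2 F [0.36 0.63 0.39]
58.932186767933615 ((611.6459350585938, 172.09384155273438), (60.021331787109375, 60.80706787109375), 12.757338523864746)
slide [3.01, -19.11, 14.42] turnx 0.087 rows 5.8
tot 6
```

View pics/w8o.png

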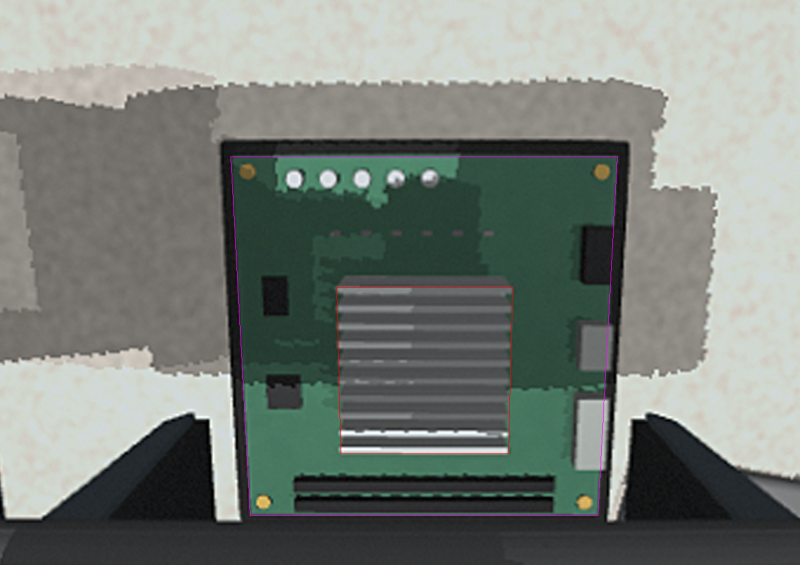

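Emit:
{"name": "arm_command", "arguments": {"slide": [[0.5,-3.2,2.4],[1,-6.4,4.8],[1.5,-9.6,7.2],[2,-12.8,9.6],[2.5,-16,12],[3,-18,13.6],[3,-19.1,14.4],[3,-19.1,14.4],[3,-19.1,14.4],[3,-19.1,14.4],[3,-19.1,14.4],[3,-19.1,14.4]], "turn": [[0.087,0,0],[0.087,0,0],[0.087,0,0],[0.087,0,0],[0.087,0,0],[0.087,0,0],[0.087,0,0],[0.087,0,0],[0.087,0,0],[0.087,0,0],[0.087,0,0],[0.087,0,0]], "grip": [0,0,0,0,0,0,0,0,0,0,0,0]}}

```text
time_s: 16.83
ee_pos: [459.5, -9.8, 150.1]
ee_rot: [112.9, 90.0, 31.0]
force: [0.6, -0.4, -0.7]
gripper_width: 91.1
```

```bash
python3 - <<'E'
from workcell import env
from h import *
done([3,-19.1,14.4],0.087); st(env); f=snap(env,'wrist','w9'); st(env)
rect(f,458.4,-10.9,20,60,band=(-5,6))
overlay(f,[(458.4,-10.9,20,8,60)],'w9o',(90,290,140,400))
E
```

```text
cmd [458.5  -10.68 150.08] 8.021347101525208
t 16.83 p [459.53  -9.81 150.06] a 8.10 cmd [458.5  -10.68 150.08] 8.021347101525208 w 91.1 F [ 0.65 -0.37 -0.68]
t 16.88 p [459.29  -9.93 149.99] a 8.10 cmd [458.5  -10.68 150.08] 8.021347101525208 w 91.0 F [-0.63  0.76 -0.38]
rect c [458.87 -10.88] size [60.11 59.96] ang 7.9 tz -0.57 n 2649 top 19.1
```

View pics/w9o.png

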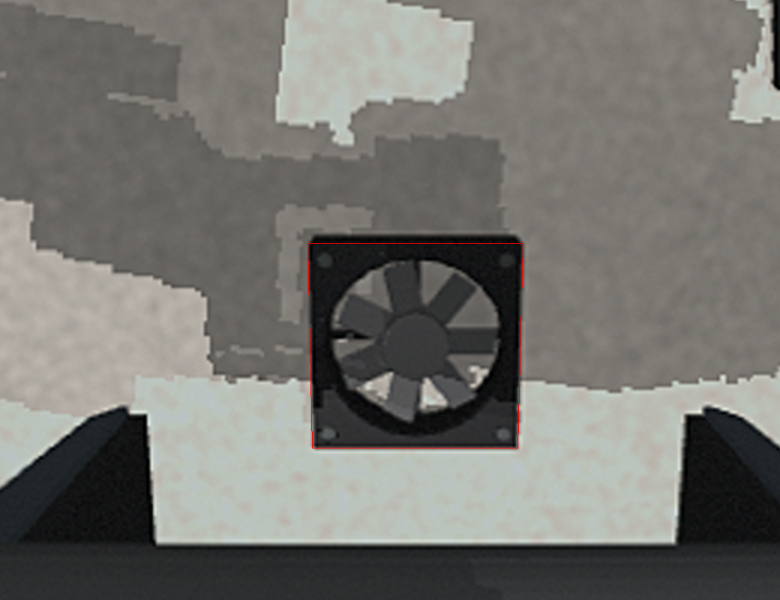

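Emit:
{"name": "arm_command", "arguments": {"slide": [[3,0,0.04],[7,0,0.04],[10,0,0.04],[12,0,0.04],[13,0,0.04],[13.6,0,0.04],[13.9,0,0.04],[13.9,0,0.04],[13.9,0,0.04],[13.9,0,0.04],[13.9,0,0.04],[13.9,0,0.04],[13.9,0,0.04],[13.9,0,0.04]], "turn": [[0,0,0],[0,0,0],[0,0,0],[0,0,0],[0,0,0],[0,0,0],[0,0,0],[0,0,0],[0,0,0],[0,0,0],[0,0,0],[0,0,0],[0,0,0],[0,0,0]], "grip": [0,0,0,0,0,0,0,0,255,255,255,255,255,255], "newtons": 15}}

```text
time_s: 18.05
ee_pos: [459.0, -11.1, 11.6]
ee_rot: [84.2, 89.9, 2.2]
force: [-1.0, 0.5, 4.2]
gripper_width: 63.9
```

```bash
python3 - <<'E'
from workcell import env
from h import *
done([13.9,0,.04],0); st(env)
plan([(458.4,-10.9,160,8),(612.2,172.4,160,13),(612.2,172.4,120,13)])
E
```

```text
cmd [458.56 -11.07  11.08] 8.021347101525208
t 18.05 p [459.02 -11.08  11.58] a 8.02 cmd [458.56 -11.07  11.08] 8.021347101525208 w 63.9 F [-1.04  0.55  4.22]
slide [-14.89, -0.01, -0.02] turnx 0.0 rows 3.6
slide [-14.89, 17.77, -16.02] turnx -0.087 rows 5.7
slide [-10.89, 17.77, -16.02] turnx -0.087 rows 1.0
tot 11
```

Emit:
{"name": "arm_command", "arguments": {"slide": [[0,0,0],[0,0,0],[0,0,0]], "turn": [[0,0,0],[0,0,0],[0,0,0]], "grip": [255,255,255]}}

```text
time_s: 18.3
ee_pos: [459.0, -11.1, 11.5]
ee_rot: [84.0, 89.9, 2.0]
force: [-0.5, 0.5, 5.8]
gripper_width: 64.3
```

```bash
python3 - <<'E'
from workcell import env
from h import *
done([0,0,0],0); st(env)
E
```

```text
cmd [458.56 -11.07  11.08] 8.021347101525208
t 18.30 p [459.02 -11.09  11.55] a 8.02 cmd [458.56 -11.07  11.08] 8.021347101525208 w 64.3 F [-0.52  0.55  5.82]
```

```bash
python3 - <<'E'
from workcell import env
from h import *
f=snap(env,'side','s2'); w=snap(env,'wrist','w10'); g=snap(env,'scene','c2')
a=cv2.resize(f['im'][170:260,190:310,::-1],(400,300),interpolation=cv2.INTER_CUBIC)
b=cv2.resize(w['im'][180:330,180:380,::-1],(400,300),interpolation=cv2.INTER_CUBIC)
c=cv2.resize(g['im'][150:240,210:330,::-1],(400,300),interpolation=cv2.INTER_CUBIC)
cv2.imwrite('pics/m2.png',np.vstack([np.hstack([a,c]),np.hstack([b,b*0])]))
st(env)
E
```

```text
t 18.45 p [459.04 -11.08  11.56] a 8.02 cmd [458.56 -11.07  11.08] 8.021347101525208 w 64.5 F [-0.69  0.6   5.46]
```

View pics/m2.png

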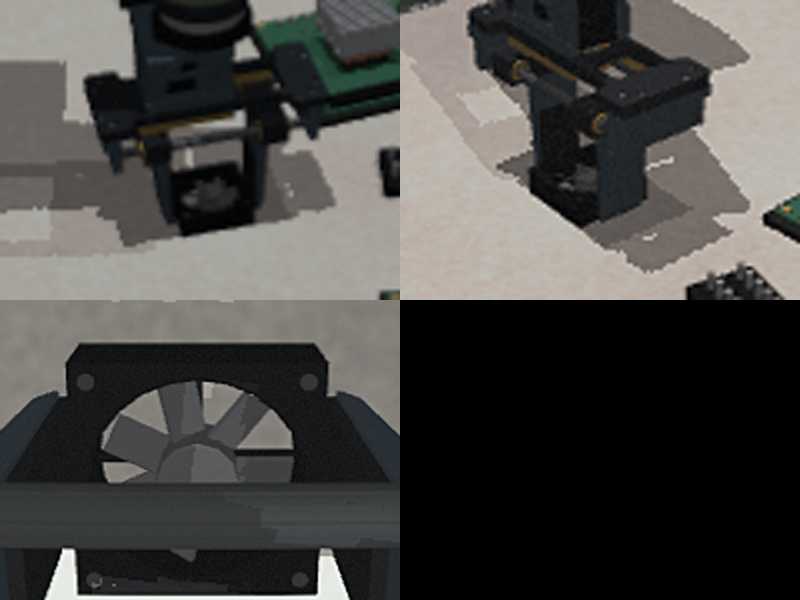

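```bash
python3 - <<'E'
from h import *
f=get('w10'); C=cloud(f)
u,v=np.array([math.cos(math.radians(8)),math.sin(math.radians(8))]),np.array([math.sin(math.radians(8)),-math.cos(math.radians(8))])
for r in range(196,226,3):
    row=C[r,180:380]; d=row[:,:2]-[458.6,-10.9]; print(r,[(c+180,round(float(d[c]@u),1),round(float(d[c]@v),1),round(float(row[c,2]),1)) for c in (20,34,50,70,100,130,150,164,180)])
overlay(f,[(458.6,-10.9,20,8,60),(459,-11,23,8,64.3)],'w10o',(180,340,170,390))
E
```

```text
196 [(200, -40.7, -31.8, -2.2), (214, -33.3, -32.0, -1.1), (230, -25.1, -32.0, -1.2), (250, -14.9, -32.1, -0.7), (280, 0.3, -32.3, 0.4), (310, 15.5, -32.2, -0.2), (330, 25.6, -32.2, -0.1), (344, 32.9, -32.1, -0.8), (360, 41.1, -32.0, -1.1)]
199 [(200, -40.5, -30.5, -1.0), (214, -33.3, -30.5, -0.9), (230, -25.0, -30.6, -0.4), (250, -14.9, -30.5, -1.0), (280, 0.3, -30.3, -1.7), (310, 15.6, -30.6, -0.6), (330, 25.7, -30.6, -0.4), (344, 33.1, -30.3, -1.5), (360, 41.3, -30.4, -1.4)]
202 [(200, -40.4, -29.1, -0.4), (214, -33.4, -28.9, -1.2), (230, -24.9, -29.4, 0.9), (250, -14.8, -29.3, 0.7), (280, 0.3, -29.5, 1.6), (310, nan, nan, nan), (330, 25.4, -29.6, 2.0), (344, 32.9, -29.0, -0.5), (360, 41.2, -29.0, -0.5)]
205 [(200, -40.7, -27.3, -1.3), (214, -33.5, -27.3, -1.2), (230, -23.9, -29.6, 8.3), (250, -14.2, -29.6, 8.6), (280, 0.3, -29.6, 8.6), (310, 14.8, -29.5, 8.2), (330, 24.6, -29.5, 7.9), (344, 33.0, -27.5, -0.2), (360, 41.3, -27.4, -0.6)]
208 [(200, -40.7, -25.9, -0.6), (214, -33.5, -25.9, -0.7), (230, -23.1, -29.7, 14.7), (250, -13.8, -29.4, 13.5), (280, 0.2, -29.3, 13.2), (310, 14
[... 603 characters left out ...]
, -0.0), (214, -29.8, -26.7, 19.7), (230, -22.5, -26.7, 19.7), (250, -13.4, -26.6, 19.4), (280, 0.2, -26.8, 20.2), (310, 13.8, -26.8, 20.1), (330, 23.1, -26.4, 18.9), (344, 29.4, -26.5, 19.3), (360, 41.5, -21.2, -0.0)]
220 [(200, -41.0, -19.5, -0.5), (214, -29.9, -25.2, 19.5), (230, -22.6, -25.2, 19.3), (250, -13.5, -25.0, 18.7), (280, 0.2, -24.7, 17.6), (310, 14.0, -25.0, 18.6), (330, 23.1, -25.1, 19.0), (344, 29.5, -25.1, 19.1), (360, 41.8, -19.3, -0.9)]
223 [(200, -41.1, -17.9, -0.7), (214, -29.9, -24.0, 20.1), (230, -22.6, -23.9, 19.7), (250, -13.5, -23.7, 19.3), (280, 0.3, -18.8, 2.6), (310, 13.9, -23.8, 19.6), (330, 23.2, -23.6, 18.9), (344, 33.5, -17.8, -0.9), (360, 41.6, -18.1, 0.4)]
```

View pics/w10o.png

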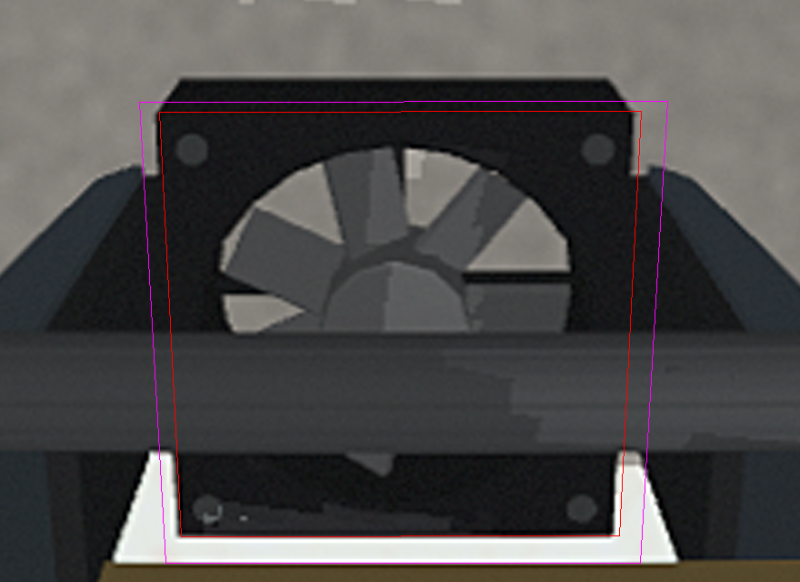

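Emit:
{"name": "arm_command", "arguments": {"slide": [[0,0,0],[0,0,0],[0,0,0],[0,0,0]], "turn": [[0,0,0],[0,0,0],[0,0,0],[0,0,0]], "grip": [255,255,255,255], "newtons": 25}}

```text
time_s: 18.78
ee_pos: [459.0, -11.1, 11.6]
ee_rot: [85.3, 89.9, 3.3]
force: [-0.6, -0.2, 6.4]
gripper_width: 63.8
```

```bash
python3 - <<'E'
from workcell import env
from h import *
done([0,0,0],0); st(env); s=env.state(); print(s['torque'],s['effort'])
f=snap(env,'wrist','w11')
overlay(f,[(458.6,-10.9,20,8,60),(459,-11,23,8,s['gripper_width'])],'w11o',(180,340,170,390))
E
```

```text
cmd [458.56 -11.07  11.08] 8.021347101525208
t 18.78 p [459.03 -11.08  11.55] a 8.02 cmd [458.56 -11.07  11.08] 8.021347101525208 w 63.8 F [-0.58 -0.15  6.43]
[-0.    0.11 -0.03] [ -0.06 -33.03 -12.76   0.02  -0.09  -0.  ]
```

View pics/w11o.png

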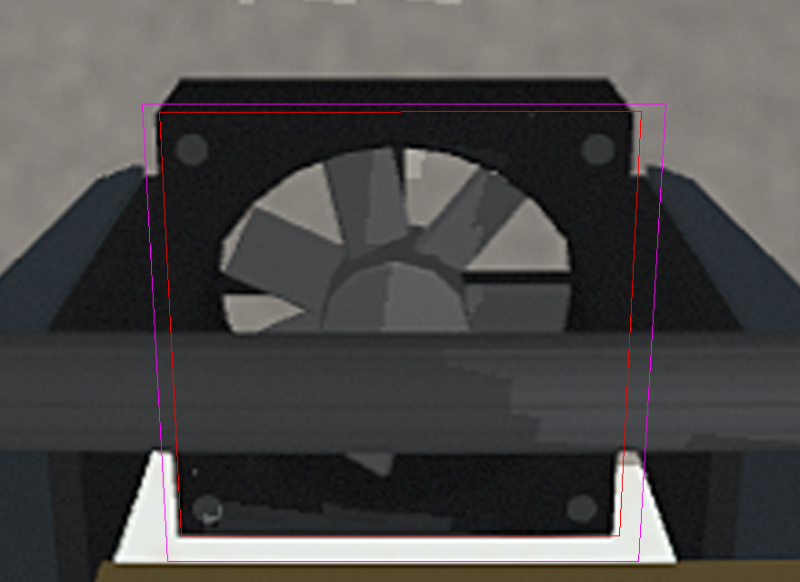

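Emit:
{"name": "arm_command", "arguments": {"slide": [[-0.3,0,0],[-0.8,0,0],[-1.5,0,0],[-2,0,0],[-2,0,0],[-2,0,0]], "turn": [[0,0,0],[0,0,0],[0,0,0],[0,0,0],[0,0,0],[0,0,0]], "grip": [255,255,255,255,255,255]}}

```text
time_s: 19.33
ee_pos: [458.8, -11.1, 31.5]
ee_rot: [84.6, 89.9, 2.6]
force: [0.5, 0.3, -0.3]
gripper_width: 63.5
```

```bash
python3 - <<'E'
from workcell import env
from h import *
done([-2,0,0],0); st(env); s=env.state()
f=snap(env,'wrist','w12')
overlay(f,[(458.6,-10.9,20,8,60),(459,-11,s['ee_pos'][2]+10,8,s['gripper_width'])],'w12o',(180,340,170,390))
C=cloud(f); P=C[(np.hypot(C[...,0]-458,C[...,1]+11)<42)]; print(np.histogram(P[:,2],bins=np.arange(-5,80,5)))
E
```

```text
cmd [458.56 -11.07  31.08] 8.021347101525208
t 19.33 p [458.85 -11.09  31.47] a 8.02 cmd [458.56 -11.07  31.08] 8.021347101525208 w 63.5 F [ 0.54  0.32 -0.29]
(array([3092,  578,    0,    0,   44,  546, 1257, 2373, 6668,  717,  277,
        321,  348,  382,  429,  430]), array([-5,  0,  5, 10, 15, 20, 25, 30, 35, 40, 45, 50, 55, 60, 65, 70, 75]))
```

View pics/w12o.png

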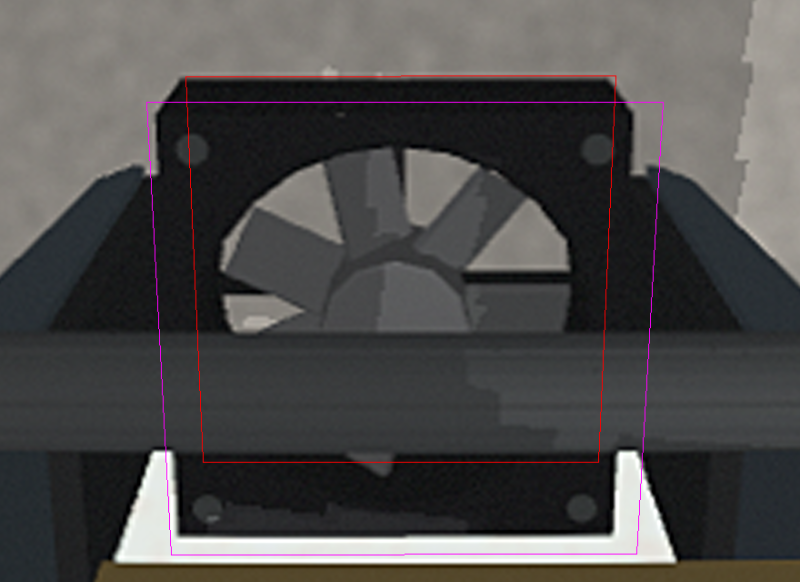

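```bash
python3 - <<'E'
from h import *
plan([(458.6,-11,130,8),(612.3,172.5,130,13),(612.3,172.5,110,13)])
E
```

```text
slide [-9.89, 0.01, -0.01] turnx 0.0 rows 2.4
slide [-9.89, 17.79, -16.03] turnx -0.087 rows 5.7
slide [-7.89, 17.79, -16.03] turnx -0.087 rows 0.5
tot 10
```

Emit:
{"name": "arm_command", "arguments": {"slide": [[-2.5,0,0],[-6,0,0],[-9,1,-1],[-9.9,3,-3],[-9.9,5.5,-5],[-9.9,8,-7.2],[-9.9,10.7,-9.6],[-9.9,13.4,-12],[-9.9,15.8,-14.2],[-9.9,17.2,-15.5],[-9,17.8,-16],[-8,17.8,-16],[-7.9,17.8,-16],[-7.9,17.8,-16],[-7.9,17.8,-16],[-7.9,17.8,-16]], "turn": [[0,0,0],[0,0,0],[-0.02,0,0],[-0.04,0,0],[-0.06,0,0],[-0.087,0,0],[-0.087,0,0],[-0.087,0,0],[-0.087,0,0],[-0.087,0,0],[-0.087,0,0],[-0.087,0,0],[-0.087,0,0],[-0.087,0,0],[-0.087,0,0],[-0.087,0,0]], "grip": [255,255,255,255,255,255,255,255,255,255,255,255,255,255,255,255]}}

```text
time_s: 20.72
ee_pos: [612.1, 171.2, 110.5]
ee_rot: [78.0, 90.0, 0.9]
force: [-0.1, 0.5, -2.1]
gripper_width: 64.1
```

```bash
python3 - <<'E'
from workcell import env
from h import *
done([-7.9,17.8,-16],-0.087); st(env); f=snap(env,'wrist','w13'); st(env)
s,p,_=state(env)
overlay(f,[(611.55,172.2,60,13,60),(p[0],p[1],p[2]+8.5,13,60)],'w13o',(130,330,160,400))
E
```

```text
cmd [612.49 172.2  110.08] 13.00607991916337
t 20.72 p [612.12 171.2  110.49] a 12.94 cmd [612.49 172.2  110.08] 13.00607991916337 w 64.1 F [-0.12  0.53 -2.08]
t 20.77 p [612.35 171.4  110.7 ] a 12.95 cmd [612.49 172.2  110.08] 13.00607991916337 w 63.7 F [ 0.06 -0.45 -0.69]
```

View pics/w13o.png

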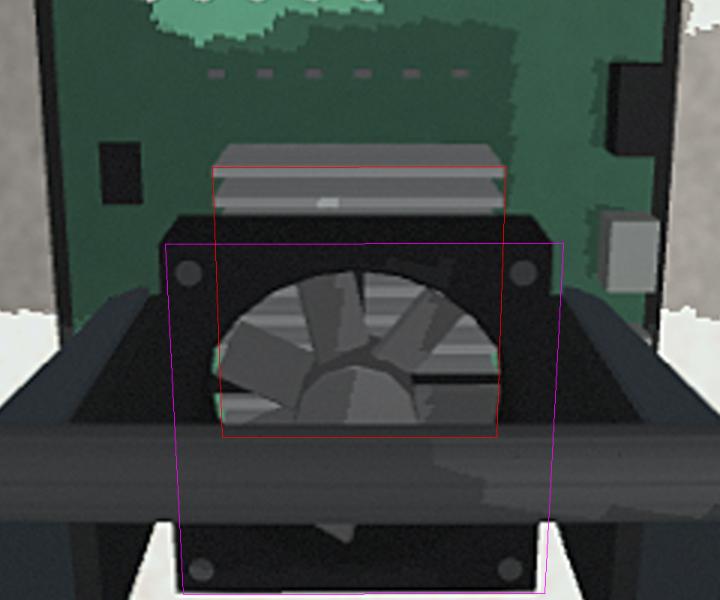

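Emit:
{"name": "arm_command", "arguments": {"slide": [[1,0,-0.03],[2,0,-0.03],[2.8,0,-0.03],[3.3,0,-0.03],[3.5,0,-0.03],[3.6,0,-0.03],[3.6,0,-0.03],[3.6,0,-0.03]], "turn": [[0,0,0],[0,0,0],[0,0,0],[0,0,0],[0,0,0],[0,0,0],[0,0,0],[0,0,0]], "grip": [255,255,255,255,255,255,255,255]}}

```text
time_s: 21.43
ee_pos: [612.7, 172.6, 74.3]
ee_rot: [97.2, 90.0, 20.3]
force: [-0.3, -0.8, -1.3]
gripper_width: 63.8
```

```bash
python3 - <<'E'
from workcell import env
from h import *
done([3.6,0,-.03],0); st(env)
E
```

```text
cmd [612.42 172.49  74.08] 13.00607991916337
t 21.43 p [612.7  172.6   74.31] a 13.01 cmd [612.42 172.49  74.08] 13.00607991916337 w 63.8 F [-0.27 -0.78 -1.28]
```

Emit:
{"name": "arm_command", "arguments": {"slide": [[0.1,-0.02,0],[0.2,-0.02,0],[0.26,-0.02,0],[0.28,-0.02,0],[0.28,-0.02,0],[0.28,-0.02,0]], "turn": [[0,0,0],[0,0,0],[0,0,0],[0,0,0],[0,0,0],[0,0,0]], "grip": [255,255,255,255,255,255]}}

```text
time_s: 21.93
ee_pos: [612.3, 172.5, 71.6]
ee_rot: [100.6, 90.0, 23.6]
force: [-0.1, 0.5, 1.8]
gripper_width: 63.4
```

```bash
python3 - <<'E'
from workcell import env
from h import *
done([.28,-.02,0],0); st(env)
E
```

```text
cmd [612.23 172.45  71.28] 13.00607991916337
t 21.93 p [612.34 172.51  71.64] a 13.01 cmd [612.23 172.45  71.28] 13.00607991916337 w 63.4 F [-0.1   0.49  1.76]
```

Contact (Fz +1.8). Release and rise.

Emit:
{"name": "arm_command", "arguments": {"slide": [[0,0,0],[0,0,0],[0,0,0],[0,0,0],[0,0,0],[-1,0,0],[-3,0,0],[-6,0,0],[-9.5,0,0],[-12,0,0],[-12.8,0,0],[-12.8,0,0],[-12.8,0,0],[-12.8,0,0]], "turn": [[0,0,0],[0,0,0],[0,0,0],[0,0,0],[0,0,0],[0,0,0],[0,0,0],[0,0,0],[0,0,0],[0,0,0],[0,0,0],[0,0,0],[0,0,0],[0,0,0]], "grip": [20,20,20,20,20,20,20,0,0,0,0,0,0,0]}}

```text
time_s: 23.1
ee_pos: [611.1, 172.1, 197.3]
ee_rot: [-88.6, 89.8, -165.6]
force: [-0.0, -0.1, -0.8]
gripper_width: 91.4
```

```bash
python3 - <<'E'
from workcell import env
from h import *
done([-12.8,0,0],0); st(env); f=snap(env,'wrist','w14'); st(env)
C=cloud(f); m=np.hypot(C[...,0]-611.4,C[...,1]-171.6)<58; P=C[m]; T=P[(P[:,2]>74)&(P[:,2]<86)]; print(np.median(T[:,2]),cv2.minAreaRect(T[:,:2].astype(np.float32)))
overlay(f,[(611.5,172.2,80,13,60),(611.4,171.6,11,13,150)],'w14o',(50,290,100,440))
g=snap(env,'side','s3'); cv2.imwrite('pics/s3c.png',cv2.resize(g['im'][140:240,230:370,::-1],None,fx=5,fy=5,interpolation=cv2.INTER_CUBIC))
plan([(411.9,-291.4,200,67),(411.9,-291.4,200,-23)])
E
```

```text
cmd [612.23 172.45 199.28] 13.00607991916337
t 23.10 p [611.14 172.13 197.3 ] a 13.00 cmd [612.23 172.45 199.28] 13.00607991916337 w 91.4 F [-0.04 -0.15 -0.83]
t 23.15 p [611.11 172.14 197.08] a 13.01 cmd [612.23 172.45 199.28] 13.00607991916337 w 91.2 F [ 0.6  -0.13 -0.24]
79.01766241681423 ((611.5284423828125, 172.29843139648438), (60.131744384765625, 60.26686477661133), 12.928780555725098)
slide [-0.07, -29.96, 40.69] turnx -0.942 rows 12.1
slide [-0.07, -29.96, 40.69] turnx 0.628 rows 12.6
tot 26
```

View pics/w14o.png

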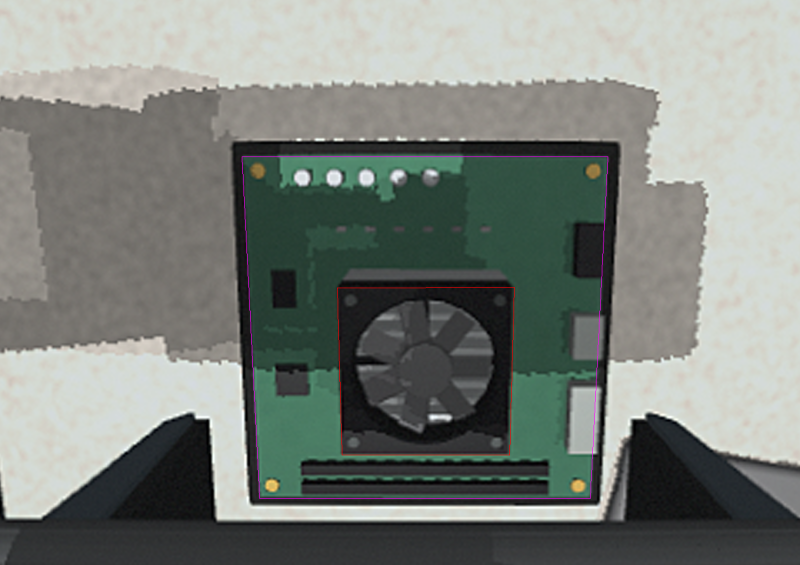

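View pics/s3c.png

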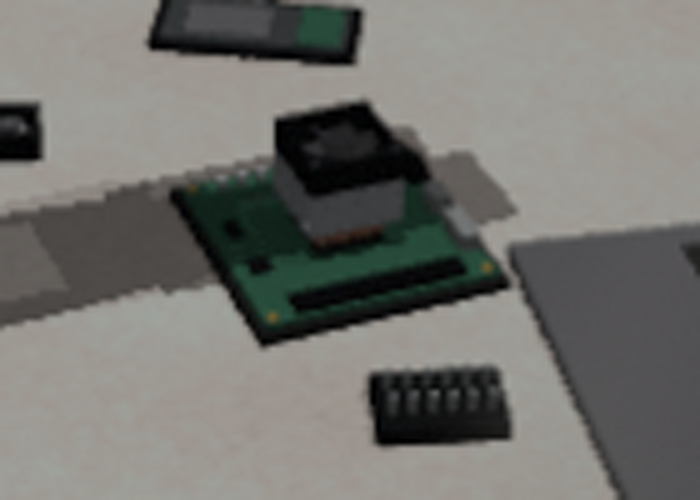

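```bash
python3 - <<'E'
from h import *
plan([(411.9,-291.4,150,-23)])
E
```

```text
slide [4.93, -29.96, 40.69] turnx 0.628 rows 12.2
tot 13
```

Emit:
{"name": "arm_command", "arguments": {"slide": [[0.3,-2.4,3.3],[0.6,-4.8,6.6],[0.9,-7.2,9.9],[1.2,-9.6,13.2],[1.5,-12,16.4],[2,-14.4,19.6],[2.4,-16.8,22.8],[2.8,-19.2,26],[3.2,-21.6,29.3],[3.6,-24,32.6],[4.2,-26.4,35.8],[4.6,-28.4,38.6],[4.9,-29.6,40.2],[4.9,-30,40.7],[4.9,-30,40.7],[4.9,-30,40.7],[4.9,-30,40.7],[4.9,-30,40.7],[4.9,-30,40.7]], "turn": [[0.05,0,0],[0.1,0,0],[0.15,0,0],[0.2,0,0],[0.25,0,0],[0.3,0,0],[0.35,0,0],[0.4,0,0],[0.45,0,0],[0.5,0,0],[0.55,0,0],[0.6,0,0],[0.628,0,0],[0.628,0,0],[0.628,0,0],[0.628,0,0],[0.628,0,0],[0.628,0,0],[0.628,0,0]], "grip": [60,60,60,60,60,60,60,60,60,60,60,60,60,60,60,60,60,60,60]}}

```text
time_s: 24.78
ee_pos: [412.1, -290.6, 150.3]
ee_rot: [141.8, 90.0, 28.9]
force: [0.1, 0.2, 0.6]
gripper_width: 69.8
```

```bash
python3 - <<'E'
from workcell import env
from h import *
done([4.9,-30,40.7],0.628); st(env); f=snap(env,'wrist','w15'); st(env)
rect(f,411.9,-291.4,24,40)
overlay(f,[(411.9,-291.4,24,-23,40)],'w15o',(90,290,140,400))
E
```

```text
cmd [ 411.52 -291.63  150.28] -22.975669615052333
t 24.78 p [ 412.07 -290.62  150.33] a -22.86 cmd [ 411.52 -291.63  150.28] -22.975669615052333 w 69.8 F [0.15 0.17 0.65]
t 24.83 p [ 412.01 -290.77  150.35] a -22.88 cmd [ 411.52 -291.63  150.28] -22.975669615052333 w 69.9 F [ 0.43  0.61 -0.27]
rect c [ 412.22 -291.74] size [40.25 39.82] ang 66.7 tz -0.57 n 1240 top 23.1
```

View pics/w15o.png

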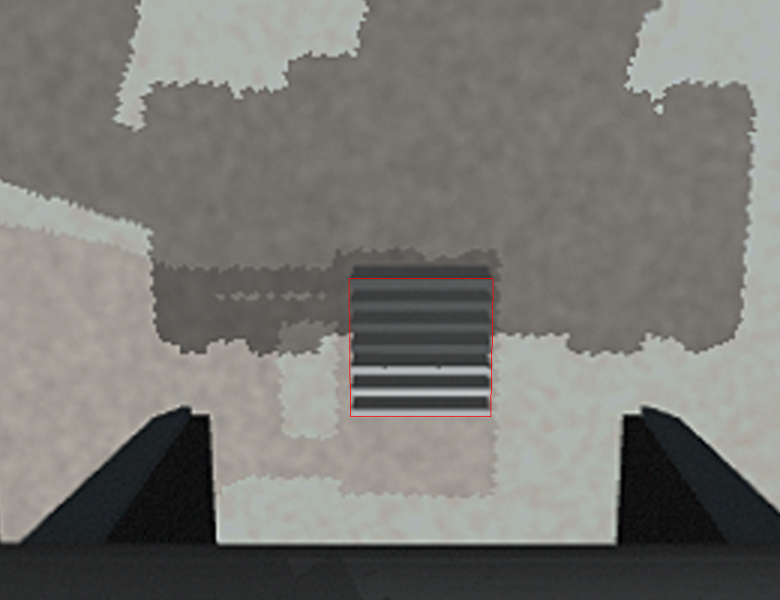

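Emit:
{"name": "arm_command", "arguments": {"slide": [[3,0.04,-0.02],[7,0.04,-0.02],[10,0.04,-0.02],[12,0.04,-0.02],[13,0.04,-0.02],[13.6,0.04,-0.02],[13.8,0.04,-0.02],[13.8,0.04,-0.02],[13.8,0.04,-0.02],[13.8,0.04,-0.02],[13.8,0.04,-0.02],[13.8,0.04,-0.02],[13.8,0.04,-0.02],[13.8,0.04,-0.02]], "turn": [[0.003,0,0],[0.003,0,0],[0.003,0,0],[0.003,0,0],[0.003,0,0],[0.003,0,0],[0.003,0,0],[0.003,0,0],[0.003,0,0],[0.003,0,0],[0.003,0,0],[0.003,0,0],[0.003,0,0],[0.003,0,0]], "grip": [60,60,60,60,60,60,60,60,255,255,255,255,255,255], "newtons": 18}}

```text
time_s: 26.0
ee_pos: [412.3, -291.8, 12.7]
ee_rot: [83.1, 89.9, -30.1]
force: [0.4, -0.1, 1.9]
gripper_width: 39.9
```

```bash
python3 - <<'E'
from workcell import env
from h import *
done([13.8,.04,-.02],0.003); st(env)
plan([(412,-291.6,110,-23.1),(630.6,-189.2,110,-6),(630.6,-189.2,90,-6)])
E
```

```text
cmd [ 411.97 -291.6    12.28] -23.14755695359158
t 26.00 p [ 412.25 -291.8    12.68] a -23.15 cmd [ 411.97 -291.6    12.28] -23.14755695359158 w 39.9 F [ 0.4  -0.14  1.9 ]
slide [-9.77, 0.0, -0.0] turnx -0.001 rows 2.3
slide [-9.77, 16.08, -18.01] turnx -0.299 rows 5.8
slide [-7.77, 16.08, -18.01] turnx -0.299 rows 0.5
tot 10
```

Emit:
{"name": "arm_command", "arguments": {"slide": [[-1,0,0],[-4,0,0],[-8,1,-1],[-9.8,3,-3.4],[-9.8,5.6,-6.3],[-9.8,8.3,-9.3],[-9.8,11,-12.3],[-9.8,13.4,-15],[-9.4,15.2,-17],[-8.6,16.1,-18],[-8,16.1,-18],[-7.8,16.1,-18],[-7.8,16.1,-18],[-7.8,16.1,-18],[-7.8,16.1,-18]], "turn": [[0,0,0],[0,0,0],[-0.04,0,0],[-0.08,0,0],[-0.13,0,0],[-0.18,0,0],[-0.23,0,0],[-0.27,0,0],[-0.299,0,0],[-0.299,0,0],[-0.299,0,0],[-0.299,0,0],[-0.299,0,0],[-0.299,0,0],[-0.299,0,0]], "grip": [255,255,255,255,255,255,255,255,255,255,255,255,255,255,255]}}

```text
time_s: 27.25
ee_pos: [629.7, -190.3, 90.7]
ee_rot: [-51.3, 90.0, -147.4]
force: [-1.2, 0.4, 0.0]
gripper_width: 40.0
```

```bash
python3 - <<'E'
from workcell import env
from h import *
done([-7.8,16.1,-18],-0.299); st(env); f=snap(env,'wrist','w16'); st(env)
s,p,_=state(env)
overlay(f,[(630.2,-189,18,-6,28),(630.2,-189,11,84,110),(p[0],p[1],p[2]-12.6+24,-6,40)],'w16o',(130,330,160,400))
E
```

```text
cmd [ 630.76 -189.38   90.28] -6.016118879179967
t 27.25 p [ 629.75 -190.3    90.71] a -6.11 cmd [ 630.76 -189.38   90.28] -6.016118879179967 w 40.0 F [-1.22  0.35  0.  ]
t 27.30 p [ 630.06 -190.27   90.91] a -6.10 cmd [ 630.76 -189.38   90.28] -6.016118879179967 w 39.9 F [-0.47  0.53  0.24]
```

View pics/w16o.png

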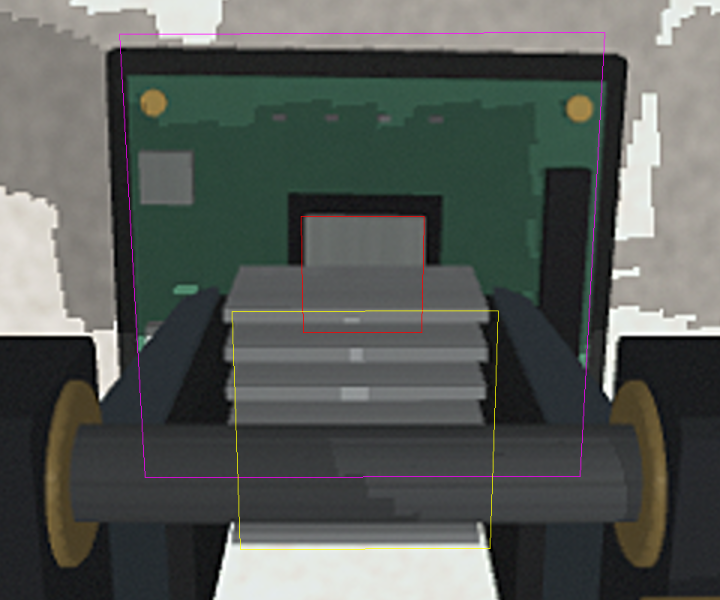

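```bash
python3 - <<'E'
from h import *
def green(f,cx,cy,w,z=11,s=4):
    o=ortho(f,cx-w,cx+w,cy-w,cy+w,z,s); hsv=cv2.cvtColor(o,cv2.COLOR_RGB2HSV)
    m=((hsv[...,1]>70)&(hsv[...,0]>60)&(hsv[...,0]<95)).astype(np.uint8)
    m=cv2.morphologyEx(m,cv2.MORPH_OPEN,np.ones((5,5)))
    p=np.argwhere(m)[:,::-1].astype(np.float32); h=cv2.convexHull(p); r=cv2.minAreaRect(h)
    b=cv2.boxPoints(r); B=np.c_[cx+w-b[:,1]/s,cy+w-b[:,0]/s]; e=B[1]-B[0]
    print(B.mean(0),np.array(r[1])/s,math.degrees(math.atan2(e[1],e[0]))%90)
    return o,m
f=get('w2'); green(f,630,-189,75); green(f,611.5,171.6,95)
for n in('w2',):
    f=get(n); 
    for t in (130,150,165): print(chip(f,630.2,-189,28,thr=t))
f=get('w16')
for z in (11,):
    o=ortho(f,630-75,630+75,-189-75,-189+75,11,4); cv2.imwrite('pics/w16b.png',o[:,:,::-1])
# edge lines in w16 : top edge of green
im=f['im']; hsv=cv2.cvtColor(im,cv2.COLOR_RGB2HSV); g=(hsv[...,1]>70)&(hsv[...,0]>60)&(hsv[...,0]<95)
cols=np.arange(200,322); rows=[np.argmax(g[130:200,c])+130 for c in cols]; P=atz(f,np.c_[cols,rows],11)
k=np.polyfit(P[:,1],P[:,0],1); d=np.array([k[0],1]); l=cv2.fitLine(P[:,:2].astype(np.float32),cv2.DIST_HUBER,0,.01,.01).ravel(); print('edge ang',math.degrees(math.atan2(l[1],l[0])),P[[0,-1]])
g2=(im.min(2)>80)
rows=[np.argmax(g2[175:215,c])+175 for c in range(247,276)]; P=atz(f,np.c_[np.arange(247,276),rows],18); l=cv2.fitLine(P[:,:2].astype(np.float32),cv2.DIST_HUBER,0,.01,.01).ravel(); print('chip edge',math.degrees(math.atan2(l[1],l[0])),rows)
E
```

```text
[ 630.19 -188.98] [ 92.04 111.54] 82.93527335477384
[611.54 171.77] [151.47 151.78] 12.922944061202813
(array([ 630.14, -188.99], dtype=float32), (27.158798217773438, 27.94854736328125), 83.43369087153496)
(array([ 630.21, -189.04], dtype=float32), (26.627113342285156, 27.648656209309895), 83.96231626915096)
(array([ 630.24, -189.06], dtype=float32), (26.2809321085612, 27.347986857096355), 84.14398641457105)
edge ang -6.887860565370645 [[ 581.24 -132.12   11.  ]
 [ 662.7  -147.84   11.  ]]
chip edge -66.2694935235003 [np.int64(175), np.int64(175), np.int64(175), np.int64(175), np.int64(175), np.int64(175), np.int64(175), np.int64(175), np.int64(175), np.int64(175), np.int64(175), np.int64(175), np.int64(175), np.int64(175), np.int64(175), np.int64(202), np.int64(202), np.int64(202), np.int64(202), np.int64(202), np.int64(202), np.int64(202), np.int64(202), np.int64(202), np.int64(202), np.int64(202), np.int64(202), np.int64(202), np.int64(202)]
```

Emit:
{"name": "arm_command", "arguments": {"slide": [[1,0.02,-0.03],[2.5,0.02,-0.03],[4,0.02,-0.03],[5,0.02,-0.03],[5.5,0.02,-0.03],[5.7,0.02,-0.03],[5.7,0.02,-0.03],[5.7,0.02,-0.03],[5.7,0.02,-0.03]], "turn": [[0.017,0,0],[0.017,0,0],[0.017,0,0],[0.017,0,0],[0.017,0,0],[0.017,0,0],[0.017,0,0],[0.017,0,0],[0.017,0,0]], "grip": [255,255,255,255,255,255,255,255,255]}}

```text
time_s: 28.05
ee_pos: [631.6, -189.3, 34.1]
ee_rot: [82.3, 89.9, -14.7]
force: [0.8, -0.9, -0.7]
gripper_width: 39.9
```

```bash
python3 - <<'E'
from workcell import env
from h import *
done([5.7,.02,-.03],0.017); st(env)
E
```

```text
cmd [ 630.99 -189.1    33.28] -6.990147130902367
t 28.05 p [ 631.62 -189.31   34.1 ] a -7.00 cmd [ 630.99 -189.1    33.28] -6.990147130902367 w 39.9 F [ 0.84 -0.87 -0.65]
```

Emit:
{"name": "arm_command", "arguments": {"slide": [[0.1,-0.02,0],[0.2,-0.02,0],[0.26,-0.02,0],[0.3,-0.02,0],[0.3,-0.02,0],[0.3,-0.02,0]], "turn": [[0,0,0],[0,0,0],[0,0,0],[0,0,0],[0,0,0],[0,0,0]], "grip": [255,255,255,255,255,255]}}

```text
time_s: 28.55
ee_pos: [630.9, -189.1, 30.7]
ee_rot: [93.4, 90.0, -3.6]
force: [-1.2, 0.8, 3.7]
gripper_width: 39.8
```

```bash
python3 - <<'E'
from workcell import env
from h import *
done([.3,-.02,0],0); st(env)
E
```

```text
cmd [ 630.79 -189.08   30.28] -6.990147130902367
t 28.55 p [ 630.89 -189.06   30.72] a -6.99 cmd [ 630.79 -189.08   30.28] -6.990147130902367 w 39.8 F [-1.24  0.75  3.75]
```

Contact felt. Release to about 55 mm and rise.

Emit:
{"name": "arm_command", "arguments": {"slide": [[0,0,0],[0,0,0],[0,0,0],[0,0,0],[-1,0,0],[-3,0,0],[-6,0,0],[-9.5,0,0],[-12,0,0],[-13,0,0],[-13,0,0],[-13,0,0],[-13,0,0]], "turn": [[0,0,0],[0,0,0],[0,0,0],[0,0,0],[0,0,0],[0,0,0],[0,0,0],[0,0,0],[0,0,0],[0,0,0],[0,0,0],[0,0,0],[0,0,0]], "grip": [95,95,95,95,95,95,95,60,60,60,60,60,60]}}

```text
time_s: 29.63
ee_pos: [629.6, -188.7, 158.1]
ee_rot: [-102.2, 89.8, 160.8]
force: [-0.1, -0.6, -0.9]
gripper_width: 69.8
```

```bash
python3 - <<'E'
from workcell import env
from h import *
done([-13,0,0],0); st(env); f=snap(env,'wrist','w17'); st(env)
C=cloud(f); m=np.hypot(C[...,0]-630.2,C[...,1]+189)<40; P=C[m]; T=P[(P[:,2]>36)&(P[:,2]<48)]; print(np.median(T[:,2]),cv2.minAreaRect(T[:,:2].astype(np.float32)))
overlay(f,[(630.2,-189,42,-7,40),(630.2,-189,11,83,92)],'w17o',(50,290,100,440))
plan([(419.9,305.1,150,86),(419.9,305.1,150,-4)])
E
```

```text
cmd [ 630.79 -189.08  160.28] -6.990147130902367
t 29.63 p [ 629.57 -188.68  158.09] a -6.99 cmd [ 630.79 -189.08  160.28] -6.990147130902367 w 69.8 F [-0.14 -0.6  -0.9 ]
t 29.68 p [ 629.57 -188.67  157.8 ] a -6.99 cmd [ 630.79 -189.08  160.28] -6.990147130902367 w 69.7 F [ 0.38 -0.    0.06]
40.944669505161755 ((630.13623046875, -188.688232421875), (40.56448745727539, 40.03593444824219), 83.08280181884766)
slide [1.03, -26.95, -46.48] turnx -1.623 rows 13.0
slide [1.03, -26.95, -46.48] turnx -0.052 rows 12.6
tot 26
```

View pics/w17o.png

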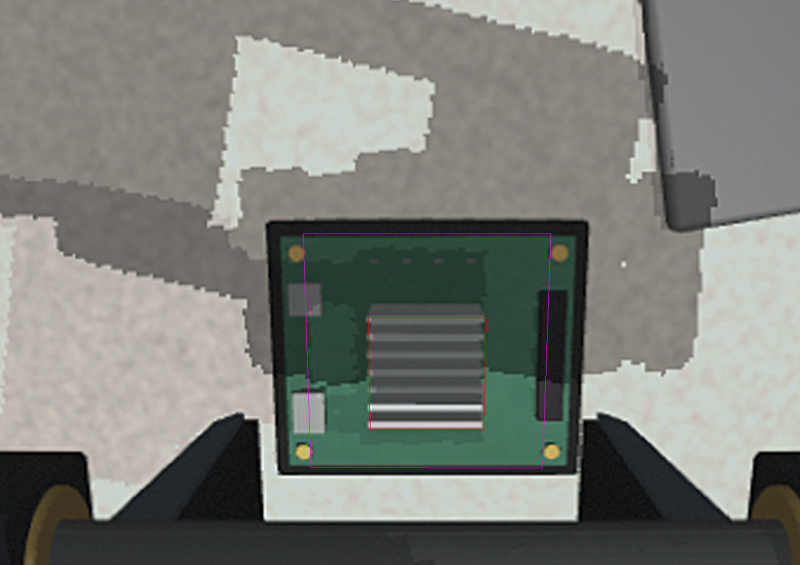

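Emit:
{"name": "arm_command", "arguments": {"slide": [[0,-1.9,-3.4],[0,-3.9,-6.8],[0,-5.9,-10.2],[0,-7.9,-13.6],[0,-9.9,-17],[0,-11.9,-20.4],[0,-13.9,-23.9],[0,-15.9,-27.4],[0,-17.9,-30.8],[0,-19.9,-34.3],[0.4,-21.9,-37.8],[0.8,-23.9,-41.2],[1,-25.6,-44.1],[1,-26.6,-45.8],[1,-27,-46.5],[1,-27,-46.5],[1,-27,-46.5],[1,-27,-46.5],[1,-27,-46.5],[1,-27,-46.5]], "turn": [[-0.052,0,0],[-0.052,0,0],[-0.052,0,0],[-0.052,0,0],[-0.052,0,0],[-0.052,0,0],[-0.052,0,0],[-0.052,0,0],[-0.052,0,0],[-0.052,0,0],[-0.052,0,0],[-0.052,0,0],[-0.052,0,0],[-0.052,0,0],[-0.052,0,0],[-0.052,0,0],[-0.052,0,0],[-0.052,0,0],[-0.052,0,0],[-0.052,0,0]], "grip": [60,60,60,60,60,60,60,60,60,60,60,60,60,60,60,60,60,60,60,60]}}

```text
time_s: 31.35
ee_pos: [420.0, 304.2, 150.3]
ee_rot: [32.2, 90.0, -62.0]
force: [0.0, -0.5, 0.6]
gripper_width: 69.9
```

```bash
python3 - <<'E'
from workcell import env
from h import *
done([1,-27,-46.5],-0.052); st(env); f=snap(env,'wrist','w18'); st(env)
rect(f,419.9,305.1,20,40,band=(-5,6))
overlay(f,[(419.9,305.1,20,-4,40)],'w18o',(90,290,140,400))
E
```

```text
cmd [419.39 305.32 150.28] -4.010766596222085
t 31.35 p [419.96 304.24 150.26] a -4.12 cmd [419.39 305.32 150.28] -4.010766596222085 w 69.9 F [ 0.03 -0.49  0.63]
t 31.40 p [419.89 304.39 150.33] a -4.10 cmd [419.39 305.32 150.28] -4.010766596222085 w 69.6 F [-0.21  0.22 -0.53]
rect c [419.7  305.83] size [40.18 39.66] ang 86.3 tz -0.57 n 1301 top 19.1
```

View pics/w18o.png

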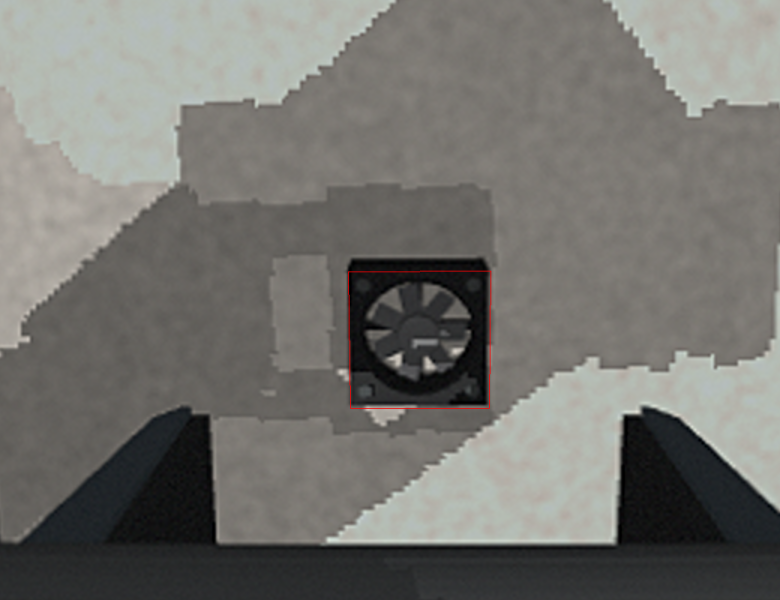

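Emit:
{"name": "arm_command", "arguments": {"slide": [[3,0.03,-0.02],[7,0.03,-0.02],[10,0.03,-0.02],[12,0.03,-0.02],[13,0.03,-0.02],[13.6,0.03,-0.02],[13.9,0.03,-0.02],[13.9,0.03,-0.02],[13.9,0.03,-0.02],[13.9,0.03,-0.02],[13.9,0.03,-0.02],[13.9,0.03,-0.02],[13.9,0.03,-0.02],[13.9,0.03,-0.02],[13.9,0.03,-0.02]], "turn": [[-0.003,0,0],[-0.003,0,0],[-0.003,0,0],[-0.003,0,0],[-0.003,0,0],[-0.003,0,0],[-0.003,0,0],[-0.003,0,0],[-0.003,0,0],[-0.003,0,0],[-0.003,0,0],[-0.003,0,0],[-0.003,0,0],[-0.003,0,0],[-0.003,0,0]], "grip": [60,60,60,60,60,60,60,60,255,255,255,255,255,255,255], "newtons": 18}}

```text
time_s: 32.65
ee_pos: [420.0, 305.7, 11.8]
ee_rot: [129.7, 89.9, 35.9]
force: [-1.3, 0.1, 4.9]
gripper_width: 40.0
```

```bash
python3 - <<'E'
from workcell import env
from h import *
done([13.9,.03,-.02],-0.003); st(env)
plan([(419.8,305.5,150,-3.8),(631,-189.1,150,-7),(631,-189.1,110,-7)])
E
```

```text
cmd [419.7  305.5   11.28] -3.838879257682838
t 32.65 p [419.99 305.71  11.75] a -3.83 cmd [419.7  305.5   11.28] -3.838879257682838 w 40.0 F [-1.27  0.08  4.85]
slide [-13.87, 0.01, -0.0] turnx -0.001 rows 3.3
slide [-13.87, 24.39, 47.93] turnx 0.055 rows 12.9
slide [-9.87, 24.39, 47.93] turnx 0.055 rows 1.0
tot 18
```

Emit:
{"name": "arm_command", "arguments": {"slide": [[-1,0,0],[-4,0,0],[-8,0,0],[-11,1.2,2.4],[-13,3,5.8],[-13.8,4.8,9.4],[-13.8,6.6,13],[-13.8,8.4,16.6],[-13.8,10.2,20.2],[-13.8,12,23.8],[-13.8,13.9,27.4],[-13.8,15.8,31],[-13.8,17.6,34.6],[-13.8,19.4,38.2],[-13.8,21.2,41.8],[-13.4,22.8,44.8],[-12,23.9,46.9],[-10.8,24.3,47.8],[-9.9,24.4,47.9],[-9.9,24.4,47.9]], "turn": [[0,0,0],[0,0,0],[0,0,0],[0.02,0,0],[0.04,0,0],[0.055,0,0],[0.055,0,0],[0.055,0,0],[0.055,0,0],[0.055,0,0],[0.055,0,0],[0.055,0,0],[0.055,0,0],[0.055,0,0],[0.055,0,0],[0.055,0,0],[0.055,0,0],[0.055,0,0],[0.055,0,0],[0.055,0,0]], "grip": [255,255,255,255,255,255,255,255,255,255,255,255,255,255,255,255,255,255,255,255]}}

```text
time_s: 34.32
ee_pos: [629.1, -187.9, 107.4]
ee_rot: [-107.0, 89.6, 156.0]
force: [-0.7, 0.5, -1.1]
gripper_width: 39.8
```

Emit:
{"name": "arm_command", "arguments": {"slide": [[0,0,0],[0.8,0,0],[1.6,0,0],[2,0,0],[2,0,0],[2,0,0],[2,0,0]], "turn": [[0,0,0],[0,0,0],[0,0,0],[0,0,0],[0,0,0],[0,0,0],[0,0,0]], "grip": [255,255,255,255,255,255,255]}}

```text
time_s: 34.9
ee_pos: [631.3, -188.6, 90.5]
ee_rot: [91.1, 90.0, -5.9]
force: [0.5, 0.1, -0.8]
gripper_width: 39.9
```

```bash
python3 - <<'E'
from workcell import env
from h import *
done([-9.9,24.4,47.9],0.055);done([2,0,0],0); st(env); f=snap(env,'wrist','w19'); st(env)
s,p,_=state(env)
overlay(f,[(630.2,-188.9,42,-7,40),(p[0],p[1],p[2]+8.3,-7,40)],'w19o',(130,330,160,400))
E
```

```text
cmd [ 631.09 -188.76  110.28] -6.990147130902366
cmd [ 631.09 -188.76   90.28] -6.990147130902366
t 34.90 p [ 631.27 -188.59   90.53] a -6.97 cmd [ 631.09 -188.76   90.28] -6.990147130902366 w 39.9 F [ 0.48  0.14 -0.85]
t 34.95 p [ 631.35 -188.7    90.63] a -6.98 cmd [ 631.09 -188.76   90.28] -6.990147130902366 w 39.8 F [ 0.05  1.   -0.39]
```

View pics/w19o.png

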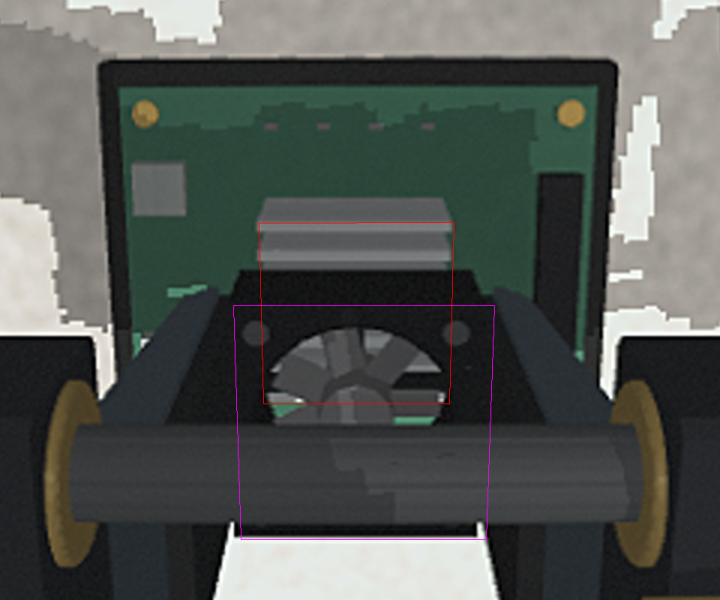

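Emit:
{"name": "arm_command", "arguments": {"slide": [[1,-0.02,0.02],[2,-0.02,0.02],[2.8,-0.02,0.02],[3.2,-0.02,0.02],[3.4,-0.02,0.02],[3.4,-0.02,0.02],[3.4,-0.02,0.02],[3.4,-0.02,0.02]], "turn": [[0,0,0],[0,0,0],[0,0,0],[0,0,0],[0,0,0],[0,0,0],[0,0,0],[0,0,0]], "grip": [255,255,255,255,255,255,255,255]}}

```text
time_s: 35.62
ee_pos: [631.2, -189.0, 56.6]
ee_rot: [86.5, 90.0, -10.5]
force: [-0.6, -0.1, -0.3]
gripper_width: 39.8
```

```bash
python3 - <<'E'
from workcell import env
from h import *
done([3.4,-.02,.02],0); st(env)
E
```

```text
cmd [ 630.86 -188.93   56.28] -6.990147130902366
t 35.62 p [ 631.2  -189.03   56.6 ] a -6.99 cmd [ 630.86 -188.93   56.28] -6.990147130902366 w 39.8 F [-0.57 -0.13 -0.29]
```

Emit:
{"name": "arm_command", "arguments": {"slide": [[0.1,0,0],[0.2,0,0],[0.26,0,0],[0.29,0,0],[0.29,0,0],[0.29,0,0]], "turn": [[0,0,0],[0,0,0],[0,0,0],[0,0,0],[0,0,0],[0,0,0]], "grip": [255,255,255,255,255,255]}}

```text
time_s: 36.12
ee_pos: [631.0, -188.9, 53.8]
ee_rot: [93.4, 90.0, -3.6]
force: [-0.9, 0.8, 3.4]
gripper_width: 39.8
```

```bash
python3 - <<'E'
from workcell import env
from h import *
done([.29,0,0],0); st(env)
E
```

```text
cmd [ 630.86 -188.93   53.38] -6.990147130902366
t 36.12 p [ 630.97 -188.93   53.8 ] a -6.99 cmd [ 630.86 -188.93   53.38] -6.990147130902366 w 39.8 F [-0.87  0.76  3.43]
```

Emit:
{"name": "arm_command", "arguments": {"slide": [[0,0,0],[0,0,0],[0,0,0],[0,0,0],[-1,0,0],[-3,0,0],[-6,0,0],[-9.5,0,0],[-12,0,0],[-13,0,0],[-13,0,0],[-13,0,0],[-13,0,0]], "turn": [[0,0,0],[0,0,0],[0,0,0],[0,0,0],[0,0,0],[0,0,0],[0,0,0],[0,0,0],[0,0,0],[0,0,0],[0,0,0],[0,0,0],[0,0,0]], "grip": [90,90,90,90,90,90,90,60,60,60,60,60,60]}}

```text
time_s: 37.2
ee_pos: [629.7, -188.6, 181.1]
ee_rot: [-101.8, 89.8, 161.2]
force: [0.6, -0.8, 0.2]
gripper_width: 69.5
```

```bash
python3 - <<'E'
from workcell import env
from h import *
done([-13,0,0],0); st(env); f=snap(env,'wrist','w20'); st(env)
C=cloud(f); m=np.hypot(C[...,0]-630.2,C[...,1]+189)<40; P=C[m]; T=P[(P[:,2]>56)&(P[:,2]<68)]; print(np.median(T[:,2]),cv2.minAreaRect(T[:,:2].astype(np.float32)))
overlay(f,[(630.2,-189,62,-7,40),(630.2,-189,11,-7,28)],'w20o',(50,290,100,440))
for n in('side','scene'): g=snap(env,n,'end_'+n)
E
```

```text
cmd [ 630.86 -188.93  183.38] -6.990147130902366
t 37.20 p [ 629.7  -188.58  181.14] a -6.99 cmd [ 630.86 -188.93  183.38] -6.990147130902366 w 69.5 F [ 0.58 -0.8   0.21]
t 37.25 p [ 629.67 -188.55  180.89] a -6.99 cmd [ 630.86 -188.93  183.38] -6.990147130902366 w 70.0 F [-0.01  0.7   0.07]
61.10410216860012 ((630.1348876953125, -188.8343505859375), (40.149070739746094, 40.04359436035156), 83.12449645996094)
```

View pics/w20o.png

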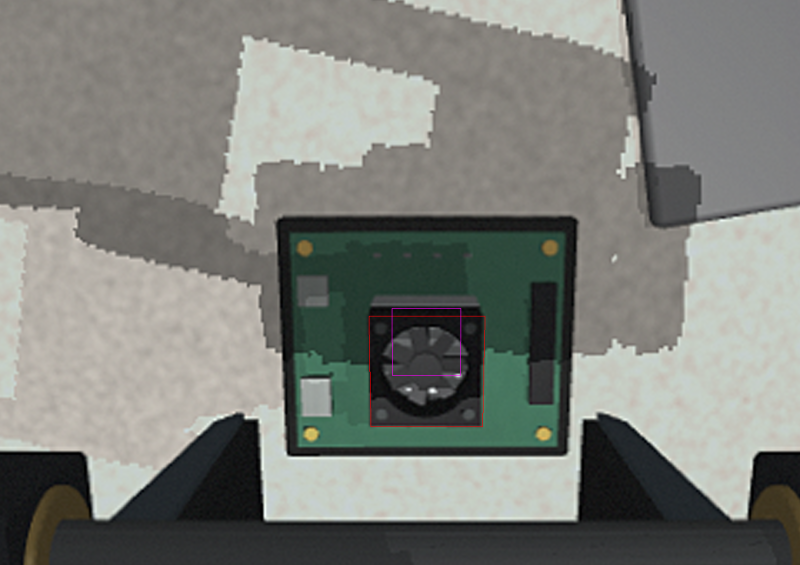

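View pics/end_side.png

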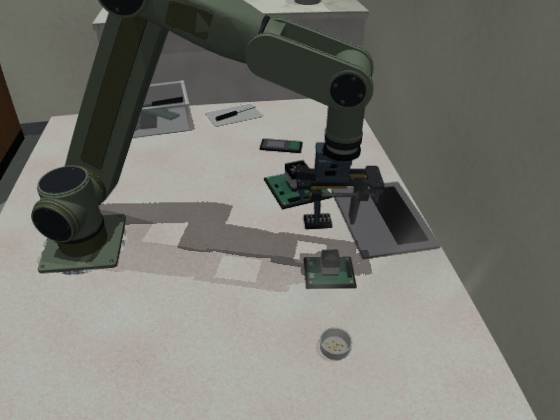

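View pics/end_scene.png

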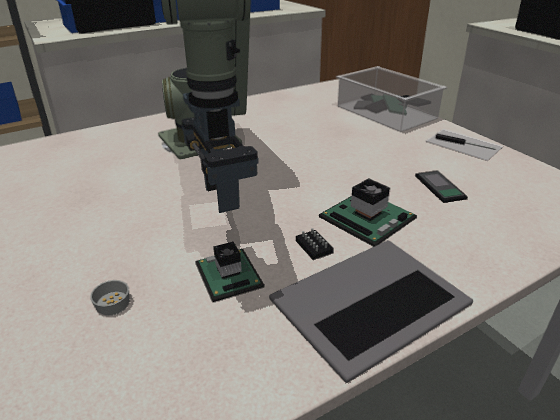

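```bash
python3 - <<'E'
from workcell import env
from h import *
a=cv2.imread('pics/scene0.png').astype(int);b=cv2.imread('pics/end_scene.png').astype(int)
for n,(r0,r1,c0,c1) in dict(rack=(228,260,293,335),phone=(168,205,412,470),dish=(278,318,88,135)).items(): print(n,np.abs(a-b)[r0:r1,c0:c1].mean())
st(env); print(env.job_done())
E
```

```text
rack 8.091269841269842
phone 9.469400434917675
dish 8.543085106382978
t 37.35 p [ 630.02 -188.64  181.23] a -6.99 cmd [ 630.86 -188.93  183.38] -6.990147130902366 w 70.1 F [-0.28 -0.03 -0.31]
the job is handed in; nothing more can be done
None
```

The job is done and handed in at about 37 s. I stacked the copper block, large heat sink and large fan on the large board first, then the small heat sink and small fan on the small board.

**Large board:** the wrist camera puts the copper about 1 mm from the chip's centre. The heat sink and fan are within about 0.7 mm of it, and all three are parallel to the board within about 0.3°.

**Small board:** the heat sink and fan are within about 0.4 mm of the chip's centre and within about 0.2° of the board.

**Heights:** the tops measured about 1 mm below nominal. That matches the camera's bias of about 0.6 mm at table level, so the parts appear to lie flat.

**Bystanders:** the rack, phone and dish look unmoved in the last scene picture. A pixel comparison with the first picture showed only small differences, though I did not measure their poses again.

**Disagreements:**
- The gripper read about 64 mm while holding the 60 mm large fan, for a reason I did not find. The fan lifted level and measured 60 mm once placed.
- The first chip yaw I measured on the small board (-6°) disagreed with the board edges (-7°). I used -7°.

The arm stood clear of everything when I handed in.

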